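# Put the full slide boxes away in the hasped slide case

## Task

Put the full slide boxes away: flip the slide case's hasp up off its staple, swing it clear and raise the lid right up, then lift each closed slide box on the bench to feel whether it is full (heavy) or empty and lay every full one flat, label up, on the floor of the case. Leave the empty ones lying flat on the bench outside the case, then shut the lid fully with the hasp still swung clear of the staple and fold the hasp fully back down over it. Do not disturb the pen pot, the mouse or the spectacles.

Things in the scene. Friction and masses are not known exactly. Their poses are not given: they have to be found in the camera images.
- case: Shallow aluminium slide case, fixed to the bench: 170 mm along its x, 340 mm along its y, walls 64 mm high and 5 mm thick, 80 mm high with its lid. Origin: centre of its underside on the bench. Its front (hasp, staple, lift tabs) looks to its -x, towards the robot; its lid hinges on the rear (+x) top edge.
- case_floor (a point): Centre of the case's inner floor, 5 mm above the bench; the inside measures 160 mm (case x) by 330 mm (case y). Three boxes lie side by side, long sides along the case's x, about 100 mm apart centre to centre.
- lid (a joint): Lid angle in rad: 0 shut, grows as it rises towards the rear, 1.57 upright, stop at 1.8. Stiff friction hinge: it stays where it is left; about 5 N up at a tab raises it, 1 to 3 N lowers it. It weighs 0.45 kg. It cannot rise more than about 0.03 rad while the hasp is over its staple.
- lid_hinge (a point): Middle of the lid's hinge line: in the case's frame at x = +85 mm, z = 64 mm; the line runs along the case's y.
- tab_left (a point): Grip point on the lid's left lift tab: flat dark steel, 24 mm wide (case y), 6 mm thick, standing 32 mm out from the lid's front edge in the lid's plane, 110 mm to the case's +y side of its middle. The point is 17 mm out from the edge; lid shut: 187 mm in front of and 8 mm above the hinge line. Pinched lightly by its sides it pivots between the fingers as the lid turns.
- tab_right (a point): The same on the right lift tab, 110 mm to the case's -y side.
- hasp (a joint): Hasp angle in rad relative to the lid: 0 hanging straight down over the staple, 1.57 standing straight out to the front (with the lid shut), stop at 2.8 (up past the lid). Clear of the staple from about 0.6. A light friction hinge: it stays where it is left, under 2 N moves it.
- hasp_pivot (a point): Middle of the hasp's hinge, at the middle of the lid's front edge, 4 mm in front of it (lid shut: 174 mm in front of and 10 mm above the lid's hinge line, 74 mm above the bench); its axis runs along the case's y. The hasp is a slotted brass strap 34 mm wide and 38 mm long.
- hasp_tongue (a point): Grip point on the hasp's tongue: a flat brass end bent out square from the strap, 26 mm wide (case y), 4 mm thick, 27 mm long; the point is 16 mm out along it. Hasp down: 36 mm below and 16 mm in front of the pivot, 38 mm above the bench, 20 mm in front of the case. Pinched lightly by its sides it pivots between the fingers. Staple: brass loop 14 mm out from the case front, 53 mm above the bench.
- box_a_mid (a point): Centre (half-way up) of closed opaque blue slide box A, one of three to five alike: 82 mm along its x, 62 mm along its y, 34 mm high, clasp on its -y side, white label on top; z points up out of its top. Full of glass slides it weighs 0.25 to 0.35 kg, empty 0.05 to 0.07 kg. One to three of those present are full; only the weight tells which. None if absent.
- box_b_mid (a point): Centre (half-way up) of closed opaque blue slide box B, one of three to five alike: 82 mm along its x, 62 mm along its y, 34 mm high, clasp on its -y side, white label on top; z points up out of its top. Full of glass slides it weighs 0.25 to 0.35 kg, empty 0.05 to 0.07 kg. One to three of those present are full; only the weight tells which. None if absent.
- box_c_mid (a point): Centre (half-way up) of closed opaque blue slide box C, one of three to five alike: 82 mm along its x, 62 mm along its y, 34 mm high, clasp on its -y side, white label on top; z points up out of its top. Full of glass slides it weighs 0.25 to 0.35 kg, empty 0.05 to 0.07 kg. One to three of those present are full; only the weight tells which. None if absent.
- box_d_mid (a point): Centre (half-way up) of closed opaque blue slide box D, one of three to five alike: 82 mm along its x, 62 mm along its y, 34 mm high, clasp on its -y side, white label on top; z points up out of its top. Full of glass slides it weighs 0.25 to 0.35 kg, empty 0.05 to 0.07 kg. One to three of those present are full; only the weight tells which. None if absent.
- box_e_mid (a point): Centre (half-way up) of closed opaque blue slide box E, one of three to five alike: 82 mm along its x, 62 mm along its y, 34 mm high, clasp on its -y side, white label on top; z points up out of its top. Full of glass slides it weighs 0.25 to 0.35 kg, empty 0.05 to 0.07 kg. One to three of those present are full; only the weight tells which. None if absent.
- pen_pot: Bystander: woven pen pot with pens, 74 mm across, 160 mm high; origin at the middle of its underside.
- mouse: Bystander: black computer mouse, 100 x 58 x 31 mm; origin at the middle of its underside.
- spectacles: Bystander: open spectacles, 126 mm wide, 133 mm deep, 38 mm high; origin under the bridge.
Things that resemble listed ones, but are neither listed nor needed, are in the scene too. What is shaped like the part that bears box_d_mid but pink is not meant.

How it is judged (in metres and radians):
On the way, in this order (a step that is already met when the one before it is completed fails the run):
1. the hasp is flipped off its staple and swung clear (beyond 1.2 rad) with the lid still down (within 0.15 rad) (value of joint hasp above 1.2 rad and value of joint lid below 0.15 rad), for 0.2 s.
2. the lid is raised right up (beyond 1.25 rad) (value of joint lid above 1.25 rad), for 0.2 s.
3. every full box (one that bears on its support with over 1.6 N) lies flat, label up, on the floor of the open case, and every empty one flat on the bench (value of joint lid above 0.5 rad and ((x of box_a_mid in the frame of case between -0.056 and 0.056 m and y of box_a_mid in the frame of case between -0.142 and 0.142 m and z of box_a_mid in the frame of case below 0.03 m and angle between box_a_mid's own z axis and vertical below 0.15 rad and linear speed of box_a below 0.03 m/s and contact force between box_a and case above 1.6 N) or (height (world z) of box_a_mid below 0.03 m and angle between box_a_mid's own z axis and vertical below 0.15 rad and linear speed of box_a below 0.03 m/s and (x of box_a_mid in the frame of case below -0.1 m or x of box_a_mid in the frame of case above 0.1 m or y of box_a_mid in the frame of case below -0.18 m or y of box_a_mid in the frame of case above 0.18 m) and contact force between box_a and anything else below 1.6 N)) and ((x of box_b_mid in the frame of case between -0.056 and 0.056 m and y of box_b_mid in the frame of case between -0.142 and 0.142 m and z of box_b_mid in the frame of case below 0.03 m and angle between box_b_mid's own z axis and vertical below 0.15 rad and linear speed of box_b below 0.03 m/s and contact force between box_b and case above 1.6 N) or (height (world z) of box_b_mid below 0.03 m and angle between box_b_mid's own z axis and vertical below 0.15 rad and linear speed of box_b below 0.03 m/s and (x of box_b_mid in the frame of case below -0.1 m or x of box_b_mid in the frame of case above 0.1 m or y of box_b_mid in the frame of case below -0.18 m or y of box_b_mid in the frame of case above 0.18 m) and contact force between box_b and anything else below 1.6 N)) and ((x of box_c_mid in the frame of case between -0.056 and 0.056 m and y of box_c_mid in the frame of case between -0.142 and 0.142 m and z of box_c_mid in the frame of case below 0.03 m and angle between box_c_mid's own z axis and vertical below 0.15 rad and linear speed of box_c below 0.03 m/s and contact force between box_c and case above 1.6 N) or (height (world z) of box_c_mid below 0.03 m and angle between box_c_mid's own z axis and vertical below 0.15 rad and linear speed of box_c below 0.03 m/s and (x of box_c_mid in the frame of case below -0.1 m or x of box_c_mid in the frame of case above 0.1 m or y of box_c_mid in the frame of case below -0.18 m or y of box_c_mid in the frame of case above 0.18 m) and contact force between box_c and anything else below 1.6 N)) and ((x of box_d_mid in the frame of case between -0.056 and 0.056 m and y of box_d_mid in the frame of case between -0.142 and 0.142 m and z of box_d_mid in the frame of case below 0.03 m and angle between box_d_mid's own z axis and vertical below 0.15 rad and linear speed of box_d below 0.03 m/s and contact force between box_d and case above 1.6 N) or (height (world z) of box_d_mid below 0.03 m and angle between box_d_mid's own z axis and vertical below 0.15 rad and linear speed of box_d below 0.03 m/s and (x of box_d_mid in the frame of case below -0.1 m or x of box_d_mid in the frame of case above 0.1 m or y of box_d_mid in the frame of case below -0.18 m or y of box_d_mid in the frame of case above 0.18 m) and contact force between box_d and anything else below 1.6 N)) and ((x of box_e_mid in the frame of case between -0.056 and 0.056 m and y of box_e_mid in the frame of case between -0.142 and 0.142 m and z of box_e_mid in the frame of case below 0.03 m and angle between box_e_mid's own z axis and vertical below 0.15 rad and linear speed of box_e below 0.03 m/s and contact force between box_e and case above 1.6 N) or (height (world z) of box_e_mid below 0.03 m and angle between box_e_mid's own z axis and vertical below 0.15 rad and linear speed of box_e below 0.03 m/s and (x of box_e_mid in the frame of case below -0.1 m or x of box_e_mid in the frame of case above 0.1 m or y of box_e_mid in the frame of case below -0.18 m or y of box_e_mid in the frame of case above 0.18 m) and contact force between box_e and anything else below 1.6 N))), for 0.2 s.
4. the lid is shut (within 0.06 rad) with the hasp still clear of the staple (value of joint lid below 0.06 rad and value of joint hasp above 0.6 rad), for 0.1 s.
At the end, for the whole second after the job is handed in: Every full box (over 1.6 N on its support) lies flat, label up, at rest on the floor inside the case, every empty one flat on the bench outside the case; the lid is shut (within 0.05 rad) and the hasp is folded down over its staple (within 0.2 rad) (value of joint lid below 0.05 rad and value of joint hasp below 0.2 rad and ((x of box_a_mid in the frame of case between -0.056 and 0.056 m and y of box_a_mid in the frame of case between -0.142 and 0.142 m and z of box_a_mid in the frame of case below 0.03 m and angle between box_a_mid's own z axis and vertical below 0.15 rad and linear speed of box_a below 0.03 m/s and contact force between box_a and case above 1.6 N) or (height (world z) of box_a_mid below 0.03 m and angle between box_a_mid's own z axis and vertical below 0.15 rad and linear speed of box_a below 0.03 m/s and (x of box_a_mid in the frame of case below -0.1 m or x of box_a_mid in the frame of case above 0.1 m or y of box_a_mid in the frame of case below -0.18 m or y of box_a_mid in the frame of case above 0.18 m) and contact force between box_a and anything else below 1.6 N)) and ((x of box_b_mid in the frame of case between -0.056 and 0.056 m and y of box_b_mid in the frame of case between -0.142 and 0.142 m and z of box_b_mid in the frame of case below 0.03 m and angle between box_b_mid's own z axis and vertical below 0.15 rad and linear speed of box_b below 0.03 m/s and contact force between box_b and case above 1.6 N) or (height (world z) of box_b_mid below 0.03 m and angle between box_b_mid's own z axis and vertical below 0.15 rad and linear speed of box_b below 0.03 m/s and (x of box_b_mid in the frame of case below -0.1 m or x of box_b_mid in the frame of case above 0.1 m or y of box_b_mid in the frame of case below -0.18 m or y of box_b_mid in the frame of case above 0.18 m) and contact force between box_b and anything else below 1.6 N)) and ((x of box_c_mid in the frame of case between -0.056 and 0.056 m and y of box_c_mid in the frame of case between -0.142 and 0.142 m and z of box_c_mid in the frame of case below 0.03 m and angle between box_c_mid's own z axis and vertical below 0.15 rad and linear speed of box_c below 0.03 m/s and contact force between box_c and case above 1.6 N) or (height (world z) of box_c_mid below 0.03 m and angle between box_c_mid's own z axis and vertical below 0.15 rad and linear speed of box_c below 0.03 m/s and (x of box_c_mid in the frame of case below -0.1 m or x of box_c_mid in the frame of case above 0.1 m or y of box_c_mid in the frame of case below -0.18 m or y of box_c_mid in the frame of case above 0.18 m) and contact force between box_c and anything else below 1.6 N)) and ((x of box_d_mid in the frame of case between -0.056 and 0.056 m and y of box_d_mid in the frame of case between -0.142 and 0.142 m and z of box_d_mid in the frame of case below 0.03 m and angle between box_d_mid's own z axis and vertical below 0.15 rad and linear speed of box_d below 0.03 m/s and contact force between box_d and case above 1.6 N) or (height (world z) of box_d_mid below 0.03 m and angle between box_d_mid's own z axis and vertical below 0.15 rad and linear speed of box_d below 0.03 m/s and (x of box_d_mid in the frame of case below -0.1 m or x of box_d_mid in the frame of case above 0.1 m or y of box_d_mid in the frame of case below -0.18 m or y of box_d_mid in the frame of case above 0.18 m) and contact force between box_d and anything else below 1.6 N)) and ((x of box_e_mid in the frame of case between -0.056 and 0.056 m and y of box_e_mid in the frame of case between -0.142 and 0.142 m and z of box_e_mid in the frame of case below 0.03 m and angle between box_e_mid's own z axis and vertical below 0.15 rad and linear speed of box_e below 0.03 m/s and contact force between box_e and case above 1.6 N) or (height (world z) of box_e_mid below 0.03 m and angle between box_e_mid's own z axis and vertical below 0.15 rad and linear speed of box_e below 0.03 m/s and (x of box_e_mid in the frame of case below -0.1 m or x of box_e_mid in the frame of case above 0.1 m or y of box_e_mid in the frame of case below -0.18 m or y of box_e_mid in the frame of case above 0.18 m) and contact force between box_e and anything else below 1.6 N))); the robot touches nothing.
It fails at once if the pen pot: disturbed (shifted more than 30 mm) (distance of pen_pot from where it was at the start of the episode above 0.03 m).
It fails at once if the mouse: disturbed (shifted more than 30 mm) (distance of mouse from where it was at the start of the episode above 0.03 m).
It fails at once if the spectacles: disturbed (shifted more than 30 mm) (distance of spectacles from where it was at the start of the episode above 0.03 m).
Of box_a, box_b, box_c, box_d, box_e only 3 to 5 are there at a start; the rules pass over those that are not, and their reading is None.
At some moment in a run one of box_a, box_b, box_c, box_d, box_e may be knocked a few centimetres aside while the robot is not near it.
Once in a run the grip may slacken for a moment while it holds something.
It also fails if it takes over 210 s, if anything falls off the work surface, if the arm or the gripper's body presses on something with over 40 N, if the wrist force passes 120 N, or if a joint passes its speed limit or range.

## Robot

A 6-joint arm with a two-finger parallel gripper is mounted at the origin on the work surface. World frame = base frame: x ahead of the robot, y to its left, z up, the work surface at z = 0. Lengths are in mm, angles in rad, forces in N, time in s.
With the tool pointing down it reaches from about 350 to 975 mm from the base axis. Payload 7.1 kg.
Tool frame: the origin (TCP) lies at the centre of the arm's flange, where the gripper is bolted on; the fingertips stand 182 mm ahead of it and the grasp point (between the pads) lies 163 mm ahead of it; z points along the fingers, y is the line along which they close (so a half turn about z gives the same grasp; the last joint's range is limited). The gripper opens to 88 mm and grips with 3 to 60 N. Pads are 20 mm wide; open, the fingers measure 115 mm over their backs; the gripper's body (75 mm by 178 mm) begins 61 mm behind the grasp point.
Start: joints at [-1.169, 0.423, 1.63, -0, 1.089, -0.019], TCP at [255.322, -570.453, 404.675] pointing down, gripper open.
Joint ranges: [-3, 3], [-0.9, 2.11], [0.09, 2.58], [-1.31, 4.45], [0.11, 2.69], [-2.54, 2.54]. Speed limits (rad/s): [2.39, 2.39, 3.01, 3.14, 3.14, 3.14].

## Interface

Orientations are given as a rotation vector (axis times angle).
In Python, from workcell import readout, get_image, ctrl gives the robot as it stands.
- The arm moves only by the tool step_arm, never from a script. Its argument "targets" is a list that holds one entry, the list of rows, each a list of 7 numbers: the shift along the world's x, y, z as a fraction of full scale, then the turn, a rotation vector about the world's x, y, z as a fraction of full scale, then the opening, from 0 (shut) to 1 (fully open). In form: [[[dx, dy, dz, wx, wy, wz, claw], ...]]. A call has exactly 5 rows; each row shifts and turns the commanded pose from where the row before left it; what a row does not reach is not made up. Full scale, the value 1, is 0.05 m for a shift and 4 degrees for a turn. A row lasts 1/8 s, in which the tool goes at most 62.5 mm and 10.7 degrees, less where a joint would pass 70% of its speed; a pose out of reach is approached as far as the arm can. A call with a number of a shift or a turn outside -1 to 1 is refused whole. A call with a gripper value outside its range is refused whole. The fingers move at their own pace and stop on an object; the grip force is fixed at half the most. Time passes only in rows, so rows that do not move let the fingers close, or fill a call up. It gives the time, the measured TCP pose, the force, the opening and the grip force at its end, in the units of the state.
- readout.get_obs(): the state, without advancing time (a new reading comes with each control period).
- get_image(name): name is "side" or "top"; returns a dict with "pixels" (480x640x3 uint8, red, green, blue), "intrinsics" (3x3 intrinsics, pixels), "extrinsics" (4x4, takes a point from world to camera coordinates). Camera axes: x right, y down, z forward; pixel columns grow to the right and rows downward; lengths in mm; the calibration is good to about 2 mm. A picture is of the moment at which its call begins. There is no depth.
- ctrl.close_job(): hands the job in; it is judged then, once.
The state is a dict: "t": time; "qpos": joint angles; "qvel": joint speeds; "joint_torque": joint torques, N m; "ee_pos": TCP position; "orientation": TCP orientation; "ft_force": force on the tool from outside, world axes, zero at the start; "moment": the same for the moment, N m; "width": finger opening in mm; "grasp_force": force on a finger pad.
Only numpy, scipy, OpenCV 4.12 (cv2) and the standard library are available. Lean on these libraries where they do the work, as an engineer would, in place of code of your own. Each camera call takes 0.05 s, during which the arm holds its last target. There are 200 camera calls.

## Working session

There is one attempt and no reset: what is moved stays moved. The work goes in short steps, Python scripts to look and compute and a tool call to move; the robot and the scene stay as the last step left them, time stands still between calls to the robot, and variables do not carry over. Pictures are saved under pics/ and viewed, at most 14 in all, crops included, and the job is handed in when it is done.

Besides the shell and the picture viewer there is one more tool, called after "Request:" by a JSON object that holds its "api" and its "payload", one argument or row to a line. step_arm: Moves the arm, as the interface text tells. Shift numbers are shares of 0.05 m and turn numbers shares of 4 degrees, none past 1 either way. Its arguments: {"type":"object","properties":{"targets":{"type":"array"}},"required":["targets"]}

```bash
mkdir -p pics; cat > h.py <<'E'
import numpy as np, cv2
from workcell import readout, get_image, ctrl
def snap(n,f=None):
    d=get_image(n)
    if f: cv2.imwrite('pics/'+f,cv2.cvtColor(d['pixels'],cv2.COLOR_RGB2BGR))
    return d
def proj(d,p):
    c=d['extrinsics']@np.r_[np.array(p,float),1]; q=d['intrinsics']@c[:3]; return q[:2]/q[2]
def ray(d,u,v):
    R=d['extrinsics'][:3,:3];t=d['extrinsics'][:3,3]
    return -R.T@t, R.T@np.linalg.inv(d['intrinsics'])@np.array([u,v,1.])
def onz(d,u,v,z):
    o,r=ray(d,u,v); return o+r*(z-o[2])/r[2]
E
python3 - <<'E'
from h import *
for n in('top','side'):
    d=snap(n,n+'0.png'); o,r=ray(d,320,240); print(n,o.round(),(r/np.linalg.norm(r)).round(2),d['intrinsics'][0,0])
print(readout.get_obs())
E
```

```text
top [ 479.   25. 1496.] [ 0.06 -0.01 -1.  ] 565.1977078794172
side [ 406. -733.  577.] [ 0.19  0.82 -0.53] 488.000791272182
{'t': 0.1, 'qpos': array([-1.16901649e+00,  4.23753899e-01,  1.63057919e+00, -3.38700044e-05,
        1.08857225e+00, -1.89932509e-02]), 'qvel': array([ 0.00134468, -0.00231995, -0.0040781 ,  0.00072243, -0.00033785,
        0.00129317]), 'joint_torque': array([-8.97193404e-04, -5.45613706e+01, -2.74325001e+01,  6.45635021e-02,
        1.89168047e-02, -3.90729087e-05]), 'ee_pos': array([ 255.22233934, -570.25413324,  403.99934255]), 'orientation': array([-3.07106145e+00, -6.55839923e-01,  4.38321929e-04]), 'ft_force': array([-0.35601596, -0.11235589,  0.514309  ]), 'moment': array([-0.04562109,  0.01855993, -0.00999138]), 'grasp_force': 0.0, 'width': 88.0202422606651}
```

View pics/top0.png

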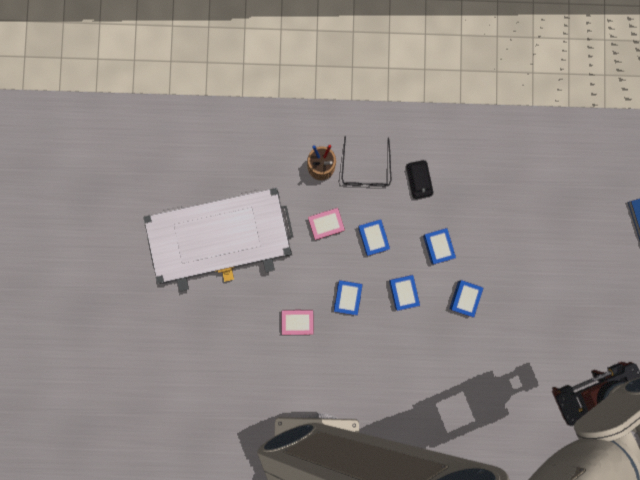

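View pics/side0.png

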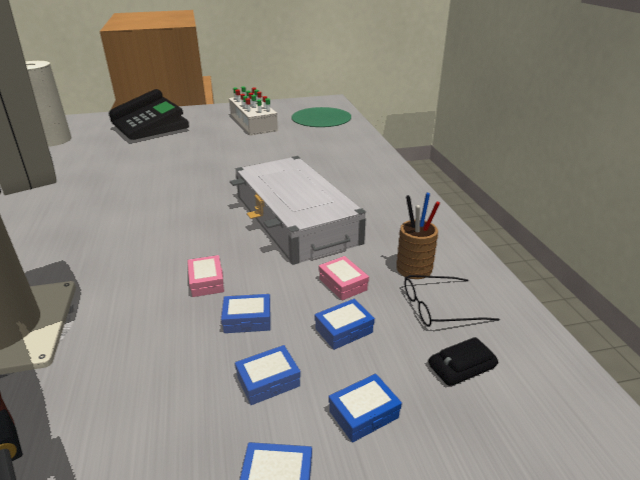

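```bash
cat > seg.py <<'E'
from h import *
def blobs(d,lo,hi,amin,z):
    hsv=cv2.cvtColor(d['pixels'],cv2.COLOR_RGB2HSV); m=cv2.inRange(hsv,lo,hi)
    out=[]
    for c in cv2.findContours(m,cv2.RETR_EXTERNAL,cv2.CHAIN_APPROX_NONE)[0]:
        if cv2.contourArea(c)<amin: continue
        P=np.array([onz(d,u,v,z)[:2] for u,v in c[:,0]],np.float32)
        r=cv2.minAreaRect(P); b=cv2.boxPoints(r); e=b[1]-b[0]; f=b[2]-b[1]
        l=e if np.hypot(*e)>np.hypot(*f) else f
        yaw=np.degrees(np.arctan2(l[1],l[0])); yaw=(yaw+90)%180-90
        M=cv2.moments(c); out.append((M['m10']/M['m00'],M['m01']/M['m00'],r[0][0],r[0][1],max(r[1]),min(r[1]),yaw))
    return np.array(out)
def boxes(d):
    return blobs(d,(105,120,60),(125,255,255),150,30)
E
python3 - <<'E'
from seg import *
np.set_printoptions(suppress=True,precision=1)
d=snap('top')
print('blue',boxes(d)); 
print('brass\n',blobs(d,(10,120,120),(30,255,255),20,74))
# label (low sat bright) within blue
hsv=cv2.cvtColor(d['pixels'],cv2.COLOR_RGB2HSV)
g=hsv[:,:,2].astype(int)
# lid: bright low-sat blob
m=((hsv[:,:,2]>185)).astype(np.uint8)[170:300,130:310]
for u,v in[(147,215),(277,191),(290,256),(158,283)]: print('lidcorner',onz(d,u,v,80))
for u,v in[(182,285),(266,267),(227,274)]: print('tab',onz(d,u,v,72))
im=d['pixels'][175:300,135:305]; cv2.imwrite('pics/case.png',cv2.resize(im[:,:,::-1],None,fx=4.5,fy=4.5,interpolation=cv2.INTER_CUBIC))
E
```

```text
blue [[ 466.1  298.1  429.4 -379.5   80.6   66.1  -17.1]
 [ 347.6  297.5  422.4  -72.2   80.9   63.3   -8. ]
 [ 404.2  292.4  439.5 -218.5   80.5   63.3   13.9]
 [ 439.1  246.   562.2 -307.5   80.7   65.2   16.9]
 [ 373.6  237.2  580.2 -136.1   80.8   63.7   17.6]]
brass
 [[226.9 274.  473.  238.1  33.5  31.  -74.3]]
lidcorner [616.4 439.2  80. ]
lidcorner [686.6 115.5  80. ]
lidcorner [523.7  77.7  80. ]
lidcorner [447.2 404.1  80. ]
tab [443.7 346.1  72. ]
tab [494.6 137.5  72. ]
tab [474.3 234.7  72. ]
```

View pics/case.png

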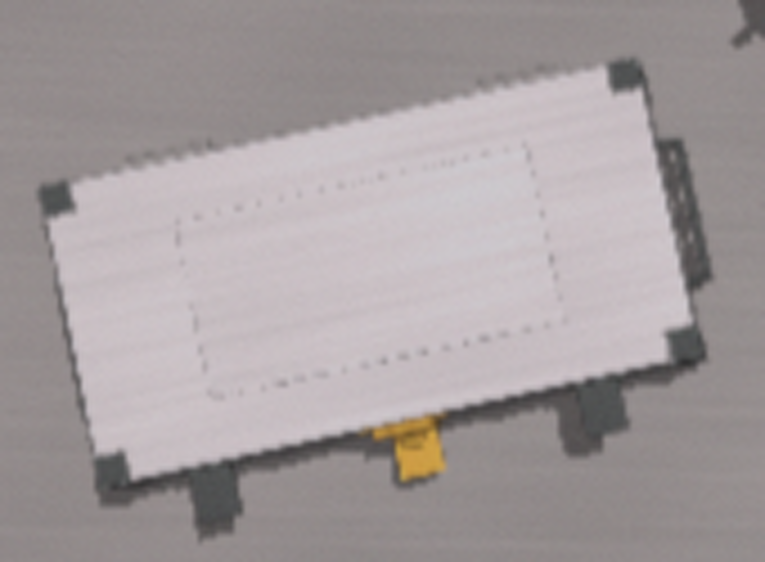

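```bash
python3 - <<'E'
from seg import *
np.set_printoptions(suppress=True,precision=1)
d=snap('top'); s=snap('side')
px=d['pixels'].astype(int); hsv=cv2.cvtColor(d['pixels'],cv2.COLOR_RGB2HSV)
print(px[236,218],px[205,160-30],px[300,200])
m=(px.min(2)>165).astype(np.uint8); m[:, :140]=0;m[:170]=0;m[300:]=0;m[:,300:]=0
cs=cv2.findContours(m,cv2.RETR_EXTERNAL,cv2.CHAIN_APPROX_NONE)[0]; c=max(cs,key=cv2.contourArea)
P=np.array([onz(d,u,v,80)[:2] for u,v in c[:,0]],np.float32); r=cv2.minAreaRect(P); print(r)
C=np.array(r[0]); b=cv2.boxPoints(r); e=max([b[1]-b[0],b[2]-b[1]],key=np.linalg.norm); e=e/np.linalg.norm(e); 
if e[1]<0:e=-e
ey=e; ex=np.array([e[1],-e[0]]); print('ex',ex,'yaw',np.degrees(np.arctan2(ex[1],ex[0])))
def W(x,y,z): return np.r_[C+ex*x+ey*y,z]
pts={'tabL':W(-102,110,72),'tabR':W(-102,-110,72),'pivot':W(-89,0,74),'tongue':W(-105,0,38),'staple':W(-99,0,53)}
for k,p in pts.items(): print(k,p,'top',proj(d,p),'side',proj(s,p))
im=s['pixels'][150:270,215:375][:,:,::-1].copy(); im=cv2.resize(im,None,fx=5,fy=5,interpolation=cv2.INTER_CUBIC)
for k,p in pts.items():
    u=(proj(s,p)-[215,150])*5+2; cv2.circle(im,tuple(int(q) for q in u),4,(0,0,255),1)
cv2.imwrite('pics/side_case.png',im)
E
```

```text
[201 193 197] [148 140 142] [142 136 135]
((572.2380981445312, 262.9931945800781), (169.5576171875, 337.9512939453125), 14.176567077636719)
ex [1.  0.2] yaw 14.176571
tabL [446.4 344.7  72. ] top [182.6 283.9] side [236.4 182.4]
tabR [500.3 131.4  72. ] top [268.5 264.8] side [271.5 223.6]
pivot [485.9 241.2  74. ] top [224.4 269.3] side [258.  199.4]
tongue [470.4 237.3  38. ] top [227.9 275.5] side [252.5 215.1]
staple [476.3 238.7  53. ] top [226.5 273.2] side [254.5 208.7]
```

View pics/side_case.png

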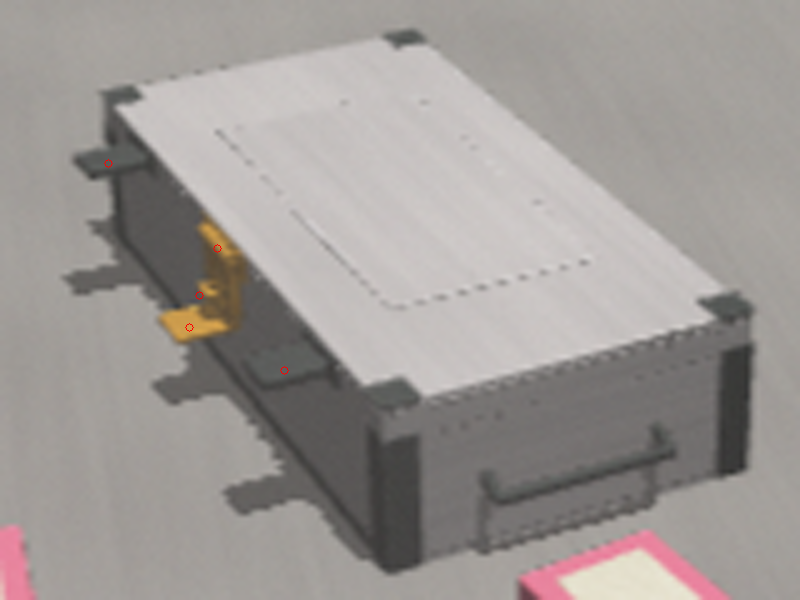

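Side crop shows the marked points on both tabs (285,370; 108,163) and the tongue (190,327), so the case pose holds: centre (572,263), yaw 14.2°.
Candidates: blue boxes at top-view pixels (466,298), (348,297), (404,292), (439,246), (374,237). The pink boxes at (326,224) and (297,322) and the blue thing at the right edge (636,220) are not meant. The hasp is the brass part at (227,274).

Request:
{"api": "step_arm", "payload": {
  "targets": [
    [[0.28,0.95,0,0,0,-0.167,1],[0.28,0.95,0,0,0,-0.167,1],[0.28,0.95,0,0,0,-0.167,1],[0.28,0.95,0,0,0,-0.167,1],[0.28,0.95,0,0,0,-0.167,1]]
  ]
}}

```text
t: 0.88
ee_pos: [325.5, -331.4, 404.7]
orientation: [3.09, 0.565, 0.0]
ft_force: [1.3, 0.1, -0.4]
width: 87.8
grasp_force: 0.0
```

Request:
{"api": "step_arm", "payload": {
  "targets": [
    [[0.28,0.95,0,0,0,-0.167,1],[0.28,0.95,0,0,0,-0.167,1],[0.28,0.95,0,0,0,-0.167,1],[0.28,0.95,0,0,0,-0.167,1],[0.28,0.95,0,0,0,-0.167,1]]
  ]
}}

```text
t: 1.5
ee_pos: [395.5, -93.9, 404.9]
orientation: [3.105, 0.475, 0.001]
ft_force: [1.2, -0.2, 1.0]
width: 87.8
grasp_force: 0.0
```

Request:
{"api": "step_arm", "payload": {
  "targets": [
    [[0.28,0.95,0,0,0,-0.167,1],[0.28,0.95,0,0,0,-0.167,1],[0.28,0.95,0,0,0,-0.167,1],[0.28,0.95,0,0,0,-0.167,1],[0.28,0.95,0,0,0,-0.167,1]]
  ]
}}

```text
t: 2.12
ee_pos: [465.5, 143.8, 404.8]
orientation: [3.118, 0.385, 0.001]
ft_force: [0.9, -0.2, -0.1]
width: 87.7
grasp_force: 0.0
```

Request:
{"api": "step_arm", "payload": {
  "targets": [
    [[0.04,0.935,0,0,0,0,1],[0.04,0.935,0,0,0,0,0.6],[0,0,-1,0,0,0,0.6],[0,0,-1,0,0,0,0.6],[0,0,-1,0,0,0,0.6]]
  ]
}}

```text
t: 2.75
ee_pos: [469.3, 235.8, 253.5]
orientation: [-3.117, -0.386, -0.001]
ft_force: [0.5, 0.5, 0.6]
width: 53.5
grasp_force: 0.0
```

Request:
{"api": "step_arm", "payload": {
  "targets": [
    [[0,0,-0.54,0,0,0,0.6],[0,0,-0.54,0,0,0,0.6],[0,0,0,0,0,0,0],[0,0,0,0,0,0,0],[0,0,0,0,0,0,0]]
  ]
}}

```text
t: 3.38
ee_pos: [469.5, 236.6, 201.8]
orientation: [-3.116, -0.383, -0.003]
ft_force: [-9.1, 26.4, -5.2]
width: 26.3
grasp_force: 13.9
```

Request:
{"api": "step_arm", "payload": {
  "targets": [
    [[-0.005,0.02,0,0,0,0,0],[-0.005,0.02,0,0,0,0,0],[0,0,0,0,0,0,0],[0,0,0,0,0,0,0],[0,0,0,0,0,0,0]]
  ]
}}

```text
t: 4.0
ee_pos: [469.2, 237.9, 201.4]
orientation: [-3.117, -0.385, -0.003]
ft_force: [-1.6, 5.4, 3.0]
width: 25.5
grasp_force: 30.0
```

Request:
{"api": "step_arm", "payload": {
  "targets": [
    [[-0.12,-0.03,0.068,0,0,0,0],[-0.107,-0.027,0.09,0,0,0,0],[-0.087,-0.022,0.11,0,0,0,0],[-0.07,-0.018,0.122,0,0,0,0],[-0.045,-0.011,0.132,0,0,0,0]]
  ]
}}

```text
t: 4.62
ee_pos: [448.0, 232.7, 227.1]
orientation: [-3.117, -0.385, -0.004]
ft_force: [2.2, 7.1, -5.6]
width: 25.2
grasp_force: 30.0
```

Request:
{"api": "step_arm", "payload": {
  "targets": [
    [[-0.023,-0.006,0.14,0,0,0,0],[0.002,0,0.142,0,0,0,0],[0.027,0.007,0.14,0,0,0,0],[0.05,0.013,0.132,0,0,0,0],[0.074,0.019,0.12,0,0,0,0]]
  ]
}}

```text
t: 5.25
ee_pos: [451.6, 233.6, 259.7]
orientation: [3.117, 0.384, -0.011]
ft_force: [-13.7, 7.5, -4.3]
width: 25.1
grasp_force: 30.0
```

```bash
python3 - <<'E'
from h import *
s=snap('side'); im=s['pixels'][150:270,215:375][:,:,::-1]
cv2.imwrite('pics/s1.png',cv2.resize(im,None,fx=5,fy=5,interpolation=cv2.INTER_CUBIC)); o=readout.get_obs(); print(o['ft_force'],o['width'],o['ee_pos'])
E
```

```text
[-10.46089938   7.29634811  -2.33914014] 24.736773075612263 [451.83825125 233.6633913  260.16177941]
```

View pics/s1.png

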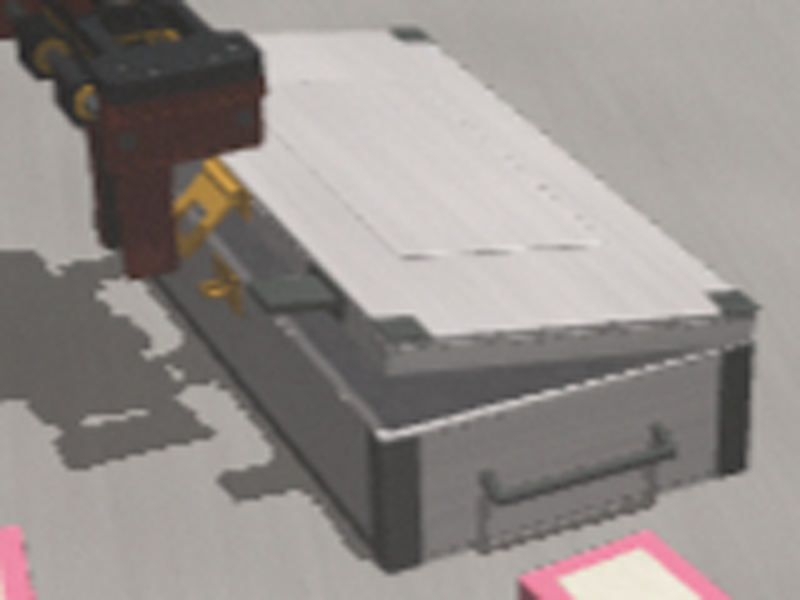

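The side crop shows the lid raised about 0.2 rad and the hasp only about half turned, because the tongue did not pivot in the hard pinch. I'll lower along the arc, ease the pinch and redo the last part.

Request:
{"api": "step_arm", "payload": {
  "targets": [
    [[0,0,0,0,0,0,0.285],[-0.03,-0.007,-0.12,0,0,0,0.285],[-0.04,-0.01,-0.14,0,0,0,0.285],[-0.04,-0.01,-0.14,0,0,0,0.285],[-0.02,-0.005,-0.14,0,0,0,0.285]]
  ]
}}

```text
t: 5.92
ee_pos: [446.9, 232.5, 233.5]
orientation: [-3.117, -0.385, 0.001]
ft_force: [-4.3, 7.1, 1.0]
width: 25.7
grasp_force: 21.9
```

Request:
{"api": "step_arm", "payload": {
  "targets": [
    [[0,0,-0.134,0,0,0,0.285],[0,0,0,0,0,0,0.285],[0,0,0,0,0,0,0.29],[0,0,0,0,0,0,0.29],[0,0,0,0,0,0,0.29]]
  ]
}}

```text
t: 6.55
ee_pos: [446.8, 232.5, 226.8]
orientation: [-3.117, -0.385, 0.002]
ft_force: [-4.1, 8.6, -1.1]
width: 25.7
grasp_force: 11.9
```

```bash
python3 - <<'E'
from h import *
s=snap('side'); im=s['pixels'][150:270,215:375][:,:,::-1]
cv2.imwrite('pics/s2.png',cv2.resize(im,None,fx=5,fy=5,interpolation=cv2.INTER_CUBIC)); o=readout.get_obs(); print(o['ft_force'],o['width'],o['ee_pos'])
E
```

```text
[-3.78997749  7.07426701 -0.71614576] 25.61188919190533 [446.78178321 232.42585448 226.78002214]
```

View pics/s2.png

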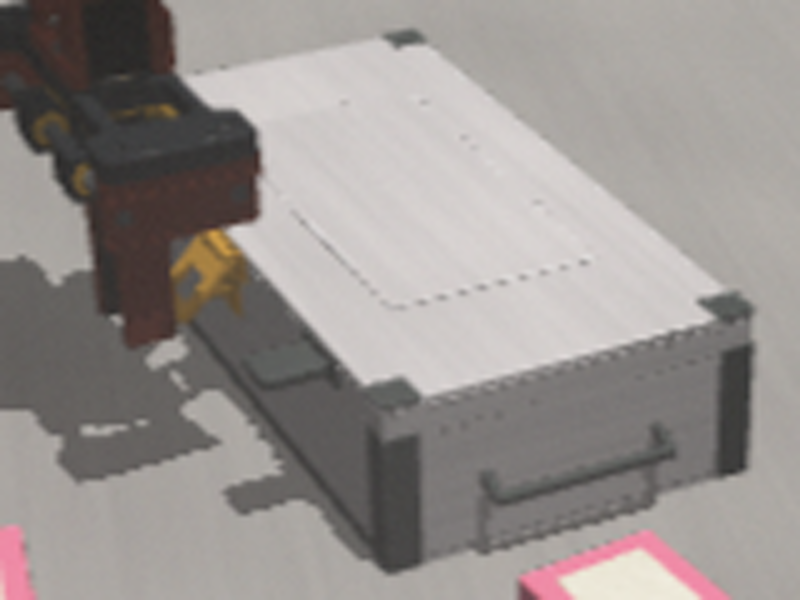

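The crop shows the lid shut again and the hasp at about 0.9 rad, clear of the staple. I'll continue with a light pinch and turn the tool along with the hasp.

Request:
{"api": "step_arm", "payload": {
  "targets": [
    [[0.147,0.037,0.082,-0.184,0.727,0,0.295],[0.157,0.04,0.072,-0.184,0.727,0,0.295],[0.167,0.042,0.064,-0.184,0.727,0,0.295],[0.175,0.044,0.054,-0.184,0.727,0,0.295],[0.18,0.046,0.044,-0.184,0.727,0,0.295]]
  ]
}}

```text
t: 7.22
ee_pos: [488.6, 243.0, 242.7]
orientation: [3.06, 0.378, -0.407]
ft_force: [-2.8, 5.5, -1.7]
width: 26.0
grasp_force: 3.2
```

Request:
{"api": "step_arm", "payload": {
  "targets": [
    [[0.188,0.048,0.034,-0.184,0.727,0,0.295],[0.194,0.049,0.022,-0.184,0.727,0,0.295],[0.198,0.05,0.006,-0.184,0.727,0,0.295],[0.202,0.051,-0.006,-0.184,0.727,0,0.295],[0.206,0.052,-0.02,-0.184,0.727,0,0.295]]
  ]
}}

```text
t: 7.85
ee_pos: [537.8, 255.5, 244.3]
orientation: [2.951, 0.364, -0.796]
ft_force: [-1.9, 4.4, -1.2]
width: 25.8
grasp_force: 2.9
```

```bash
python3 - <<'E'
from h import *
s=snap('side'); im=s['pixels'][150:270,215:375][:,:,::-1]
cv2.imwrite('pics/s3.png',cv2.resize(im,None,fx=5,fy=5,interpolation=cv2.INTER_CUBIC)); o=readout.get_obs(); print(o['ft_force'],o['width'],o['grasp_force'],o['ee_pos'])
E
```

```text
[-3.08179772  6.12191516  2.97436322] 25.75825332288088 2.9222752153873444 [538.8087892  255.70457077 244.18687573]
```

View pics/s3.png

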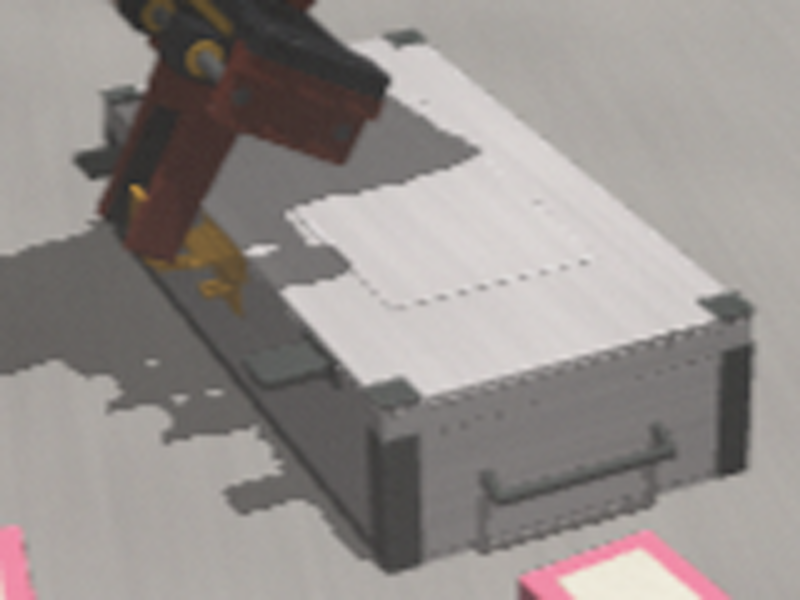

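The crop shows the lid shut with the hasp strap standing out level and its tongue up (138,195), about 1.6–1.9 rad. I'll release it and go to the right tab.

Request:
{"api": "step_arm", "payload": {
  "targets": [
    [[0,0,0,0,0,0,0.6],[0,0,0,0,0,0,0.6],[0.29,0.07,0.52,0,0,0,0.6],[0.29,0.07,0.52,0,0,0,0.6],[0,0,0.2,0.245,-0.97,0,0.6]]
  ]
}}

```text
t: 8.52
ee_pos: [568.4, 262.1, 308.0]
orientation: [2.987, 0.369, -0.682]
ft_force: [-0.9, 0.0, -0.0]
width: 52.8
grasp_force: 0.0
```

Request:
{"api": "step_arm", "payload": {
  "targets": [
    [[-0.284,-0.524,0,0.245,-0.97,0,0.6],[-0.284,-0.524,0,0.245,-0.97,0,0.6],[-0.284,-0.524,0,0.245,-0.97,0,0.6],[-0.284,-0.524,0,0.245,-0.97,0,0.6],[-0.284,-0.524,0,0.245,-0.97,0,0.6]]
  ]
}}

```text
t: 9.15
ee_pos: [495.4, 130.1, 306.7]
orientation: [3.101, 0.383, -0.157]
ft_force: [-0.4, -0.1, 0.4]
width: 53.0
grasp_force: 0.0
```

Request:
{"api": "step_arm", "payload": {
  "targets": [
    [[0,0,0,0.245,-0.97,0,0.6],[0,0,0,0.122,-0.485,0,0.6],[0,0,0,0,0,0,0.6],[0,0,0,0,0,0,0.6],[0,0,0,0,0,0,0.6]]
  ]
}}

```text
t: 9.78
ee_pos: [496.1, 131.2, 306.3]
orientation: [3.117, 0.385, -0.0]
ft_force: [-0.5, 0.1, -0.2]
width: 52.8
grasp_force: 0.0
```

```bash
python3 - <<'E'
from h import *
s=snap('side'); im=s['pixels'][110:270,195:375][:,:,::-1]
cv2.imwrite('pics/s4.png',cv2.resize(im,None,fx=3.75,fy=3.75,interpolation=cv2.INTER_CUBIC)); o=readout.get_obs(); print(o['orientation'],o['ee_pos'])
E
```

```text
[ 3.11751273e+00  3.85454272e-01 -4.84532201e-05] [496.13438215 131.20484589 306.32154108]
```

View pics/s4.png

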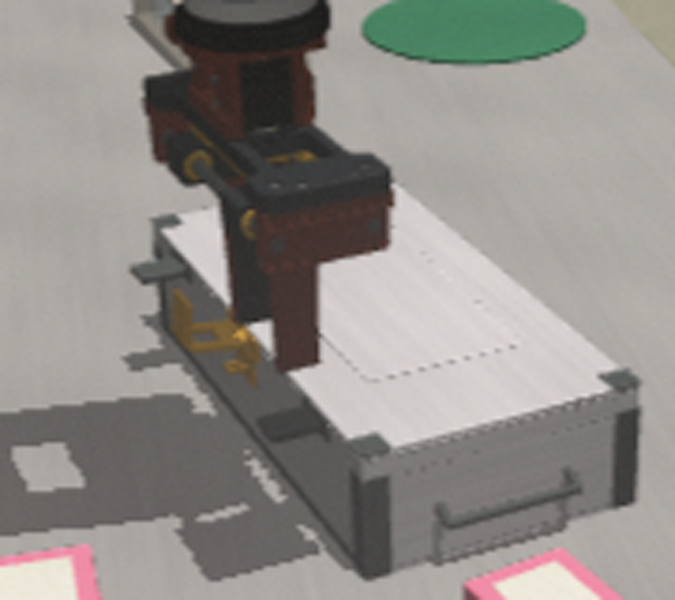

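The crop shows the hasp standing straight out with its tongue up (183,310) and the lid shut. Descending on the right tab.

Request:
{"api": "step_arm", "payload": {
  "targets": [
    [[0.01,0.02,-0.63,0,0,0,0.6],[0,0,-0.63,0,0,0,0.6],[0,0,0,0,0,0,0.26],[0,0,0,0,0,0,0.26],[0,0,0,0,0,0,0.26]]
  ]
}}

```text
t: 10.45
ee_pos: [497.1, 132.3, 244.6]
orientation: [-3.118, -0.385, -0.004]
ft_force: [-0.8, -0.5, 0.4]
width: 26.2
grasp_force: 0.0
```

Request:
{"api": "step_arm", "payload": {
  "targets": [
    [[0,0,0,0,0,0,0.26],[0,0,0,0,0,0,0.26],[0,0,0,0,0,0,0.26],[0,0,0,0,0,0,0.26],[0,0,0,0,0,0,0.26]]
  ]
}}

```text
t: 11.08
ee_pos: [497.1, 132.2, 244.5]
orientation: [3.118, 0.385, 0.004]
ft_force: [-0.5, -0.9, 8.0]
width: 23.7
grasp_force: 30.0
```

```bash
python3 - <<'E'
import numpy as np
a=np.radians(2.41+np.linspace(0,92.8,21)); F=190.2*np.cos(a);Z=190.2*np.sin(a)
for i in range(20): f=F[i]-F[i+1]; print([round(f*.9695/50,3),round(f*.245/50,3),round((Z[i+1]-Z[i])/50,3)])
E
```

```text
[np.float64(0.025), np.float64(0.006), np.float64(0.307)]
[np.float64(0.049), np.float64(0.012), np.float64(0.304)]
[np.float64(0.072), np.float64(0.018), np.float64(0.299)]
[np.float64(0.095), np.float64(0.024), np.float64(0.292)]
[np.float64(0.118), np.float64(0.03), np.float64(0.283)]
[np.float64(0.14), np.float64(0.035), np.float64(0.272)]
[np.float64(0.161), np.float64(0.041), np.float64(0.26)]
[np.float64(0.181), np.float64(0.046), np.float64(0.245)]
[np.float64(0.199), np.float64(0.05), np.float64(0.229)]
[np.float64(0.217), np.float64(0.055), np.float64(0.212)]
[np.float64(0.232), np.float64(0.059), np.float64(0.193)]
[np.float64(0.247), np.float64(0.062), np.float64(0.173)]
[np.float64(0.26), np.float64(0.066), np.float64(0.152)]
[np.float64(0.271), np.float64(0.068), np.float64(0.13)]
[np.float64(0.28), np.float64(0.071), np.float64(0.107)]
[np.float64(0.287), np.float64(0.073), np.float64(0.083)]
[np.float64(0.293), np.float64(0.074), np.float64(0.059)]
[np.float64(0.297), np.float64(0.075), np.float64(0.034)]
[np.float64(0.298), np.float64(0.075), np.float64(0.009)]
[np.float64(0.298), np.float64(0.075), np.float64(-0.016)]
```

Request:
{"api": "step_arm", "payload": {
  "targets": [
    [[0.025,0.006,0.307,0,0,0,0.265],[0.049,0.012,0.304,0,0,0,0.265],[0.072,0.018,0.299,0,0,0,0.265],[0.095,0.024,0.292,0,0,0,0.265],[0.118,0.03,0.283,0,0,0,0.265]]
  ]
}}

```text
t: 11.7
ee_pos: [514.3, 136.6, 318.4]
orientation: [3.117, 0.385, -0.002]
ft_force: [0.5, 0.3, -6.8]
width: 23.7
grasp_force: 19.7
```

Request:
{"api": "step_arm", "payload": {
  "targets": [
    [[0.14,0.035,0.272,0,0,0,0.265],[0.161,0.041,0.26,0,0,0,0.265],[0.181,0.046,0.245,0,0,0,0.265],[0.199,0.05,0.229,0,0,0,0.265],[0.217,0.055,0.212,0,0,0,0.265]]
  ]
}}

```text
t: 12.32
ee_pos: [560.0, 148.1, 379.2]
orientation: [3.117, 0.385, -0.001]
ft_force: [-1.9, -1.7, -4.7]
width: 24.0
grasp_force: 19.0
```

Request:
{"api": "step_arm", "payload": {
  "targets": [
    [[0.232,0.059,0.193,0,0,0,0.265],[0.247,0.062,0.173,0,0,0,0.265],[0.26,0.066,0.152,0,0,0,0.265],[0.271,0.068,0.13,0,0,0,0.265],[0.28,0.071,0.107,0,0,0,0.265]]
  ]
}}

```text
t: 12.95
ee_pos: [625.0, 164.5, 417.6]
orientation: [3.118, 0.385, 0.002]
ft_force: [-3.7, -3.3, -0.5]
width: 23.7
grasp_force: 16.6
```

Request:
{"api": "step_arm", "payload": {
  "targets": [
    [[0.287,0.073,0.083,0,0,0,0.265],[0.293,0.074,0.059,0,0,0,0.265],[0.297,0.075,0.034,0,0,0,0.265],[0.298,0.075,0.009,0,0,0,0.265],[0.298,0.075,-0.016,0,0,0,0.265]]
  ]
}}

```text
t: 13.58
ee_pos: [699.4, 183.2, 427.6]
orientation: [-3.118, -0.385, -0.009]
ft_force: [-2.1, -1.3, 5.4]
width: 23.1
grasp_force: 7.7
```

```bash
python3 - <<'E'
from h import *
s=snap('side'); im=s['pixels'][30:270,175:415][:,:,::-1]
cv2.imwrite('pics/s5.png',cv2.resize(im,None,fx=2.5,fy=2.5,interpolation=cv2.INTER_CUBIC)); o=readout.get_obs(); print(o['orientation'],o['ee_pos'],o['ft_force'])
E
```

```text
[-3.11742854 -0.38500729 -0.01159365] [700.75240152 183.55310146 427.33073083] [ 3.28786581 -0.10862486  5.82539016]
```

View pics/s5.png

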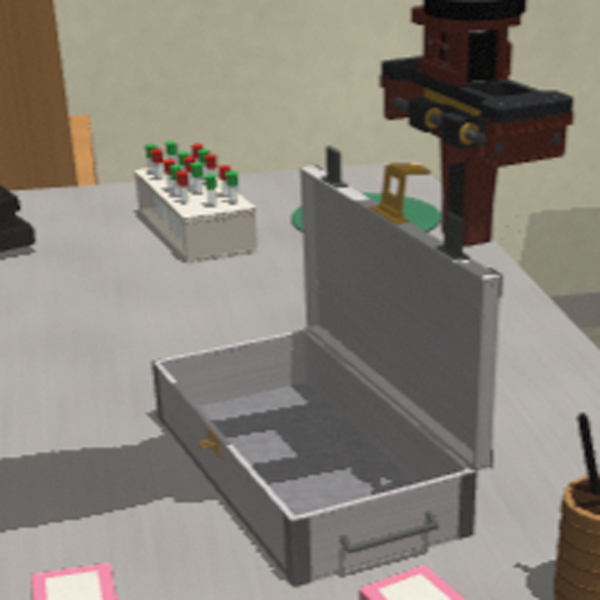

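The crop shows the lid upright with the hasp still swung out above its edge, and an empty case floor. I'll release the tab, rise and re-measure the boxes by their labels.

Request:
{"api": "step_arm", "payload": {
  "targets": [
    [[0,0,0,0,0,0,0.5],[0,0,0,0,0,0,0.6],[0,0,0.8,0,0,0,0.6],[0,0,0.8,0,0,0,1],[-0.4,-0.9,0,0,0,0,1]]
  ]
}}

```text
t: 14.25
ee_pos: [678.3, 139.7, 508.7]
orientation: [-3.116, -0.39, -0.013]
ft_force: [0.4, -1.0, 0.4]
width: 69.2
grasp_force: 0.0
```

Request:
{"api": "step_arm", "payload": {
  "targets": [
    [[-0.4,-0.9,0,0,0,0,1],[-0.4,-0.9,0,0,0,0,1],[-0.4,-0.9,-0.2,0,0,0,1],[-0.4,-0.9,-0.6,0,0,0,1],[-0.4,-0.9,-0.6,0,0,0,1]]
  ]
}}

```text
t: 14.88
ee_pos: [576.6, -88.3, 434.6]
orientation: [3.117, 0.385, 0.003]
ft_force: [1.4, 0.3, 0.6]
width: 87.8
grasp_force: 0.0
```

```bash
cat >> seg.py <<'E'
def labels(d):
    hsv=cv2.cvtColor(d['pixels'],cv2.COLOR_RGB2HSV); b=cv2.inRange(hsv,(105,120,60),(125,255,255)); out=[]
    cs,hi=cv2.findContours(b,cv2.RETR_CCOMP,cv2.CHAIN_APPROX_NONE)
    for c,h in zip(cs,hi[0]):
        if h[3]<0 or cv2.contourArea(c)<150: continue
        P=np.array([onz(d,u,v,34)[:2] for u,v in c[:,0]],np.float32); r=cv2.minAreaRect(P); q=cv2.boxPoints(r); e=q[1]-q[0];f=q[2]-q[1]
        l=e if e@e>f@f else f; yaw=(np.degrees(np.arctan2(l[1],l[0]))+90)%180-90
        out.append((*c[:,0].mean(0),*r[0],max(r[1]),min(r[1]),yaw))
    return np.array(out)
E
python3 - <<'E'
from seg import *
np.set_printoptions(suppress=True,precision=1)
d=snap('top'); print(labels(d)); print(boxes(d)[:,:4]); print(readout.get_obs()['ee_pos'])
E
```

```text
[[ 467.4  298.4  429.3 -382.1   67.1   47.2  -17. ]
 [ 440.2  245.7  563.2 -309.2   68.    47.6   17.6]]
[[ 466.1  298.1  429.4 -379.5]
 [ 439.2  246.   562.2 -307.7]]
[573.4 -91.8 430.1]
```

Request:
{"api": "step_arm", "payload": {
  "targets": [
    [[0.13,-0.9,-0.4,0,0,0.875,1],[0,0,-1,0,0,0,1],[0,0,-1,0,0,0,1],[0,0,-1,0,0,0,1],[0,0,-0.9,0,0,0,1]]
  ]
}}

```text
t: 15.55
ee_pos: [583.9, -131.9, 218.4]
orientation: [3.105, 0.48, 0.001]
ft_force: [1.1, -0.1, 0.3]
width: 87.8
grasp_force: 0.0
```

Request:
{"api": "step_arm", "payload": {
  "targets": [
    [[0,0,-0.53,0,0,0,1],[0,0,0,0,0,0,0],[0,0,0,0,0,0,0],[0,0,0,0,0,0,0],[0,0,0,0,0,0,0]]
  ]
}}

```text
t: 16.18
ee_pos: [584.8, -132.2, 194.9]
orientation: [3.103, 0.48, 0.005]
ft_force: [-1.0, 0.1, 6.8]
width: 61.8
grasp_force: 30.0
```

Request:
{"api": "step_arm", "payload": {
  "targets": [
    [[0,0,0,0,0,0,0],[0,0,0.2,0,0,0,0],[0,0,0.3,0,0,0,0],[0,0,0.3,0,0,0,0],[0,0,0,0,0,0,0]]
  ]
}}

```text
t: 16.8
ee_pos: [584.7, -132.2, 235.1]
orientation: [3.103, 0.48, 0.005]
ft_force: [-0.5, -0.7, -0.3]
width: 62.1
grasp_force: 30.0
```

Request:
{"api": "step_arm", "payload": {
  "targets": [
    [[0,0,0,0,0,0,0],[0,0,0,0,0,0,0],[0,0,0,0,0,0,0],[0,0,0,0,0,0,0],[0,0,0,0,0,0,0]]
  ]
}}

```text
t: 17.42
ee_pos: [584.1, -132.1, 233.0]
orientation: [3.105, 0.48, 0.0]
ft_force: [-0.5, -0.1, -0.3]
width: 61.5
grasp_force: 30.0
```

```bash
cat > w.py <<'E'
from seg import *
np.set_printoptions(suppress=True,precision=2)
o=[]
for i in range(4): snap('top'); o.append(readout.get_obs()['ft_force'][2])
print(o,np.mean(o)); o=readout.get_obs(); print(o['ee_pos'],o['width'],o['t'])
print(labels(snap('top')))
E
python3 w.py
```

```text
[np.float64(-0.3808099650079245), np.float64(-1.135261261762517), np.float64(-0.46848303554432164), np.float64(-0.7933866008262829)] -0.6944852157852616
[ 584.09 -132.11  233.23] 61.790304169506356 17.625
[[ 467.39  298.43  429.01 -381.52   67.45   47.31  -17.86]
 [ 440.19  245.67  563.38 -309.1    67.64   47.57   17.58]]
```

−0.7 N: this box (580,−137) is empty. I'll put it back and go on to (563,−309).

Request:
{"api": "step_arm", "payload": {
  "targets": [
    [[0,0,-0.4,0,0,0,0],[0,0,-0.38,0,0,0,0],[0,0,0,0,0,0,1],[0,0,0,0,0,0,1],[0,0,0.7,0,0,0,1]]
  ]
}}

```text
t: 18.3
ee_pos: [583.0, -131.9, 227.3]
orientation: [-3.103, -0.48, 0.007]
ft_force: [0.1, 0.5, 0.1]
width: 86.8
grasp_force: 0.0
```

Request:
{"api": "step_arm", "payload": {
  "targets": [
    [[0,0,0.7,0,0,0,1],[-0.105,-0.885,0,0,0,0,1],[-0.105,-0.885,0,0,0,0,1],[-0.105,-0.885,0,0,0,0,1],[-0.105,-0.885,0,0,0,0,1]]
  ]
}}

```text
t: 18.92
ee_pos: [562.8, -310.5, 264.6]
orientation: [3.104, 0.48, 0.001]
ft_force: [0.2, 0.2, 0.1]
width: 87.6
grasp_force: 0.0
```

Request:
{"api": "step_arm", "payload": {
  "targets": [
    [[0,0,-0.75,0,0,0,1],[0,0,-0.75,0,0,0,1],[0,0,0,0,0,0,0],[0,0,0,0,0,0,0],[0,0,0,0,0,0,0]]
  ]
}}

```text
t: 19.55
ee_pos: [563.8, -309.2, 191.0]
orientation: [3.103, 0.48, 0.004]
ft_force: [1.2, -1.4, 1.0]
width: 61.7
grasp_force: 30.1
```

Request:
{"api": "step_arm", "payload": {
  "targets": [
    [[0,0,0,0,0,0,0],[0,0,0.2,0,0,0,0],[0,0,0.3,0,0,0,0],[0,0,0.3,0,0,0,0],[0,0,0,0,0,0,0]]
  ]
}}

```text
t: 20.18
ee_pos: [563.6, -309.5, 231.2]
orientation: [3.102, 0.48, 0.005]
ft_force: [0.5, -0.6, -1.5]
width: 61.6
grasp_force: 30.0
```

Request:
{"api": "step_arm", "payload": {
  "targets": [
    [[0,0,0,0,0,0,0],[0,0,0,0,0,0,0],[0,0,0,0,0,0,0],[0,0,0,0,0,0,0],[0,0,0,0,0,0,0]]
  ]
}}

```text
t: 20.8
ee_pos: [563.0, -309.1, 229.1]
orientation: [3.105, 0.48, 0.0]
ft_force: [-0.1, 0.9, -2.7]
width: 61.6
grasp_force: 30.0
```

```bash
python3 w.py
```

```text
[np.float64(-2.27407800174778), np.float64(-2.735513264248131), np.float64(-1.9503515906659237), np.float64(-2.3715868408437037)] -2.3328824243763844
[ 563.07 -309.09  229.18] 61.56861324754371 21.0
[[ 351.18  308.35  395.46  -82.64   67.83   47.9    -7.85]
 [ 404.77  292.25  440.08 -219.71   68.52   47.77   12.84]
 [ 373.27  237.69  579.15 -134.91   68.13   47.6    17.53]]
```

−2.3 N (a full box should read −2.5 to −3.4): this one is full, so it goes into the case. The box at (422,−73) has been knocked to (395,−83).

Request:
{"api": "step_arm", "payload": {
  "targets": [
    [[0,0,0.8,0,0,0,0],[0,0,0.8,0,0,0,0],[-0.028,0.95,0,0,0,-0.06,0],[-0.028,0.95,0,0,0,-0.06,0],[-0.028,0.95,0,0,0,-0.06,0]]
  ]
}}

```text
t: 21.68
ee_pos: [558.6, -165.4, 309.6]
orientation: [3.107, 0.46, 0.001]
ft_force: [0.0, 0.3, -2.7]
width: 62.1
grasp_force: 30.0
```

Request:
{"api": "step_arm", "payload": {
  "targets": [
    [[-0.028,0.95,0,0,0,-0.06,0],[-0.028,0.95,0,0,0,-0.06,0],[-0.028,0.95,0,0,0,-0.06,0],[-0.028,0.95,0,0,0,-0.06,0],[-0.028,0.95,0,0,0,-0.06,0]]
  ]
}}

```text
t: 22.3
ee_pos: [551.7, 72.4, 309.5]
orientation: [3.112, 0.428, 0.001]
ft_force: [1.7, 0.1, -2.4]
width: 61.9
grasp_force: 30.0
```

Request:
{"api": "step_arm", "payload": {
  "targets": [
    [[-0.028,0.95,0,0,0,-0.06,0],[-0.028,0.95,0,0,0,-0.06,0],[-0.028,0.95,0,0,0,-0.06,0],[-0.028,0.95,0,0,0,-0.06,0],[-0.028,0.95,0,0,0,-0.06,0]]
  ]
}}

```text
t: 22.92
ee_pos: [544.6, 310.0, 309.4]
orientation: [3.116, 0.395, 0.001]
ft_force: [0.7, -1.5, -2.8]
width: 61.9
grasp_force: 30.0
```

Request:
{"api": "step_arm", "payload": {
  "targets": [
    [[-0.02,0.94,0,0,0,-0.06,0],[0,0,0,0,0,0,0],[0,0,-0.7,0,0,0,0],[0,0,-0.7,0,0,0,0],[0,0,-0.6,0,0,0,0]]
  ]
}}

```text
t: 23.55
ee_pos: [543.7, 354.3, 208.0]
orientation: [3.117, 0.388, -0.001]
ft_force: [-0.4, -0.2, -3.4]
width: 62.2
grasp_force: 30.0
```

Request:
{"api": "step_arm", "payload": {
  "targets": [
    [[0,0,-0.15,0,0,0,0],[0,0,-0.1,0,0,0,0],[0,0,0,0,0,0,0],[0,0,0,0,0,0,0],[0,0,0,0,0,0,0]]
  ]
}}

```text
t: 24.18
ee_pos: [544.1, 355.6, 197.6]
orientation: [-3.117, -0.389, -0.002]
ft_force: [0.6, 0.2, -1.9]
width: 61.5
grasp_force: 30.0
```

Request:
{"api": "step_arm", "payload": {
  "targets": [
    [[0,0,-0.04,0,0,0,0],[0,0,0,0,0,0,1],[0,0,0,0,0,0,1],[0,0,0.6,0,0,0,1],[0,0,0.8,0,0,0,1]]
  ]
}}

```text
t: 24.8
ee_pos: [543.5, 355.1, 264.4]
orientation: [3.116, 0.389, -0.003]
ft_force: [0.1, -1.5, 0.3]
width: 87.6
grasp_force: 0.0
```

Request:
{"api": "step_arm", "payload": {
  "targets": [
    [[0,-0.885,0.6,0,0,0,1],[-0.173,-0.885,0,0,0,-0.1,1],[-0.173,-0.885,0,0,0,-0.1,1],[-0.173,-0.885,0,0,0,-0.1,1],[-0.173,-0.885,0,0,0,0,1]]
  ]
}}

```text
t: 25.42
ee_pos: [509.0, 132.8, 294.9]
orientation: [3.121, 0.357, 0.002]
ft_force: [0.8, -0.0, 0.7]
width: 87.7
grasp_force: 0.0
```

Request:
{"api": "step_arm", "payload": {
  "targets": [
    [[-0.173,-0.885,0,0,0,0,1],[-0.173,-0.885,0,0,0,0,1],[-0.173,-0.885,0,0,0,0,1],[-0.173,-0.885,0,0,0,0,1],[-0.173,-0.885,0,0,0,0,1]]
  ]
}}

```text
t: 26.05
ee_pos: [465.8, -88.5, 295.0]
orientation: [3.121, 0.357, 0.002]
ft_force: [-0.3, -0.9, -0.1]
width: 87.5
grasp_force: 0.0
```

```bash
python3 w.py
```

```text
[np.float64(-0.12819681963551963), np.float64(0.12800895589803135), np.float64(-0.39054377386389755), np.float64(-0.20977955197065984)] -0.1501277973930114
[465.99 -87.7  294.87] 87.87812727272618 26.25
[[ 467.42  298.42  429.27 -382.07   67.08   47.2   -16.95]
 [ 183.49  245.53  544.42  355.16   68.08   47.93   14.28]
 [ 373.27  237.71  579.15 -134.91   68.13   47.6    17.53]]
```

Request:
{"api": "step_arm", "payload": {
  "targets": [
    [[-0.173,-0.88,0,0,0,0,1],[-0.173,-0.88,0,0,0,0,1],[-0.173,-0.88,0,0,0,0,1],[0,0,-0.9,0,0,0,1],[0,0,-0.9,0,0,0,1]]
  ]
}}

```text
t: 26.92
ee_pos: [440.9, -218.8, 204.3]
orientation: [3.12, 0.357, 0.004]
ft_force: [-0.8, -0.8, 0.4]
width: 87.8
grasp_force: 0.0
```

Request:
{"api": "step_arm", "payload": {
  "targets": [
    [[0,0,-0.3,0,0,0,1],[0,0,0,0,0,0,0],[0,0,0,0,0,0,0],[0,0,0,0,0,0,0],[0,0,0,0,0,0,0]]
  ]
}}

```text
t: 27.55
ee_pos: [440.6, -219.2, 191.1]
orientation: [3.12, 0.356, 0.004]
ft_force: [1.6, 3.1, 7.6]
width: 61.6
grasp_force: 30.0
```

Request:
{"api": "step_arm", "payload": {
  "targets": [
    [[0,0,0.3,0,0,0,0],[0,0,0.3,0,0,0,0],[0,0,0.2,0,0,0,0],[0,0,0,0,0,0,0],[0,0,0,0,0,0,0]]
  ]
}}

```text
t: 28.18
ee_pos: [439.9, -219.1, 229.7]
orientation: [3.121, 0.356, 0.0]
ft_force: [-0.5, -0.3, -2.7]
width: 61.5
grasp_force: 29.9
```

```bash
python3 w.py
```

```text
[np.float64(-2.0268523853896436), np.float64(-2.7329628039550915), np.float64(-3.2948265643459393), np.float64(-2.7088331770286525)] -2.6908687326798315
[ 439.92 -219.02  229.28] 61.88857187280815 28.375
[[ 351.3   308.2   395.48  -82.64   67.9    47.86   -8.07]
 [ 183.49  245.53  544.42  355.16   68.08   47.93   14.28]
 [ 373.27  237.68  579.15 -134.91   68.11   47.6    17.61]]
```

−2.7 N: full. It goes into the middle slot.

Request:
{"api": "step_arm", "payload": {
  "targets": [
    [[0,0,0.8,0,0,0,0],[0,0,0.8,0,0,0,0],[0.231,0.876,0,0,0,0.1,0],[0.231,0.876,0,0,0,0.1,0],[0.231,0.876,0,0,0,0.1,0]]
  ]
}}

```text
t: 29.05
ee_pos: [474.8, -86.5, 309.7]
orientation: [3.117, 0.388, 0.0]
ft_force: [0.3, 0.2, -3.8]
width: 61.7
grasp_force: 29.9
```

Request:
{"api": "step_arm", "payload": {
  "targets": [
    [[0.231,0.876,0,0,0,0,0],[0.231,0.876,0,0,0,0,0],[0.231,0.876,0,0,0,0,0],[0.231,0.876,0,0,0,0,0],[0.231,0.876,0,0,0,0,0]]
  ]
}}

```text
t: 29.68
ee_pos: [532.5, 132.8, 309.4]
orientation: [3.117, 0.389, -0.001]
ft_force: [0.5, 0.2, -3.5]
width: 61.8
grasp_force: 29.9
```

Request:
{"api": "step_arm", "payload": {
  "targets": [
    [[0.231,0.876,0,0,0,0,0],[0.231,0.876,0,0,0,0,0],[0.231,0.876,0,0,0,0,0],[0,0,0,0,0,0,0],[0,0,-0.5,0,0,0,0]]
  ]
}}

```text
t: 30.3
ee_pos: [567.5, 262.9, 285.5]
orientation: [-3.117, -0.391, -0.004]
ft_force: [0.8, -0.3, -2.5]
width: 61.8
grasp_force: 29.9
```

Request:
{"api": "step_arm", "payload": {
  "targets": [
    [[0,0,-0.6,0,0,0,0],[0,0,-0.7,0,0,0,0],[0,0,-0.36,0,0,0,0],[0,0,-0.12,0,0,0,0],[0,0,-0.04,0,0,0,0]]
  ]
}}

```text
t: 30.92
ee_pos: [566.5, 261.8, 195.8]
orientation: [3.116, 0.389, -0.005]
ft_force: [-13.2, -7.5, 31.1]
width: 62.0
grasp_force: 30.0
```

Request:
{"api": "step_arm", "payload": {
  "targets": [
    [[0,0,0,0,0,0,0],[0,0,0,0,0,0,1],[0,0,0,0,0,0,1],[0,0,0.6,0,0,0,1],[0,0,0.9,0,0,0,1]]
  ]
}}

```text
t: 31.55
ee_pos: [566.9, 262.5, 268.5]
orientation: [3.116, 0.389, -0.003]
ft_force: [-0.1, 0.4, -1.0]
width: 87.5
grasp_force: 0.0
```

Request:
{"api": "step_arm", "payload": {
  "targets": [
    [[0,0,0.5,0,0,0,1],[-0.43,-0.865,0,0,0,-0.694,1],[-0.43,-0.865,0,0,0,-0.694,1],[-0.43,-0.865,0,0,0,-0.694,1],[-0.43,-0.865,0,0,0,-0.694,1]]
  ]
}}

```text
t: 32.17
ee_pos: [480.6, 88.5, 294.1]
orientation: [3.14, 0.084, 0.003]
ft_force: [0.9, -0.9, 0.3]
width: 87.3
grasp_force: 0.0
```

Request:
{"api": "step_arm", "payload": {
  "targets": [
    [[-0.43,-0.865,0,0,0,-0.694,1],[-0.43,-0.865,0,0,0,-0.694,1],[-0.43,-0.865,0,0,0,-0.694,1],[-0.43,-0.865,0,0,0,-0.694,1],[0,0,0,0,0,0,1]]
  ]
}}

```text
t: 32.8
ee_pos: [394.1, -85.3, 294.0]
orientation: [3.133, -0.226, 0.001]
ft_force: [-0.3, 0.7, -0.5]
width: 88.1
grasp_force: 0.0
```

```bash
python3 w.py
```

```text
[np.float64(-0.7027217887029643), np.float64(0.23921722541244847), np.float64(0.39618580108422785), np.float64(0.02777315231335818)] -0.009886402473232445
[395.81 -82.78 293.95] 87.87986196014762 33.0
[[ 467.42  298.42  429.27 -382.07   67.08   47.2   -16.95]
 [ 183.49  245.53  544.42  355.16   68.08   47.93   14.28]
 [ 220.5   238.53  565.29  260.49   68.28   47.83   14.59]
 [ 373.27  237.69  579.15 -134.91   68.13   47.6    17.53]]
```

Request:
{"api": "step_arm", "payload": {
  "targets": [
    [[0,0,-0.9,0,0,0,1],[0,0,-0.9,0,0,0,1],[0,0,-0.26,0,0,0,1],[0,0,0,0,0,0,0],[0,0,0,0,0,0,0]]
  ]
}}

```text
t: 33.67
ee_pos: [395.8, -83.2, 191.8]
orientation: [3.133, -0.218, 0.003]
ft_force: [0.7, -0.5, -0.1]
width: 71.1
grasp_force: 0.0
```

Request:
{"api": "step_arm", "payload": {
  "targets": [
    [[0,0,0,0,0,0,0],[0,0,0,0,0,0,0],[0,0,0.3,0,0,0,0],[0,0,0.3,0,0,0,0],[0,0,0.2,0,0,0,0]]
  ]
}}

```text
t: 34.3
ee_pos: [395.2, -83.4, 231.8]
orientation: [3.133, -0.219, 0.003]
ft_force: [0.1, -0.5, -2.1]
width: 61.9
grasp_force: 30.0
```

Request:
{"api": "step_arm", "payload": {
  "targets": [
    [[0,0,0,0,0,0,0],[0,0,0,0,0,0,0],[0,0,0,0,0,0,0],[0,0,0,0,0,0,0],[0,0,0,0,0,0,0]]
  ]
}}

```text
t: 34.92
ee_pos: [395.1, -83.3, 230.5]
orientation: [3.134, -0.219, -0.0]
ft_force: [-0.4, -0.9, 0.6]
width: 61.8
grasp_force: 30.0
```

```bash
python3 w.py
```

```text
[np.float64(-1.1168167048526951), np.float64(-0.794351725289995), np.float64(0.23737164005906486), np.float64(0.28638994240747984)] -0.34685171191903635
[395.1  -83.3  230.67] 61.963978585445744 35.125
[[ 467.41  298.42  429.32 -381.92   67.08   47.53  -16.95]
 [ 183.49  245.53  544.42  355.16   68.08   47.93   14.28]
 [ 220.42  238.71  565.22  260.44   68.14   47.81   14.7 ]
 [ 373.27  237.68  579.15 -134.91   68.11   47.6    17.61]]
```

−0.35 N: empty. I'll put it back and go on to the last box.

Request:
{"api": "step_arm", "payload": {
  "targets": [
    [[0,0,-0.4,0,0,0,0],[0,0,-0.37,0,0,0,0],[0,0,0,0,0,0,1],[0,0,0,0,0,0,1],[0,0,0.7,0,0,0,1]]
  ]
}}

```text
t: 35.8
ee_pos: [394.6, -83.2, 226.8]
orientation: [-3.134, 0.219, 0.005]
ft_force: [0.3, -0.3, 0.5]
width: 86.5
grasp_force: 0.0
```

Request:
{"api": "step_arm", "payload": {
  "targets": [
    [[0,0,0.7,0,0,0,1],[0.097,-0.854,0,0,0,-0.32,1],[0.097,-0.854,0,0,0,-0.32,1],[0.097,-0.854,0,0,0,-0.32,1],[0.097,-0.854,0,0,0,-0.32,1]]
  ]
}}

```text
t: 36.42
ee_pos: [414.6, -255.6, 263.3]
orientation: [3.12, -0.36, 0.003]
ft_force: [0.3, -0.3, -0.2]
width: 87.8
grasp_force: 0.0
```

Request:
{"api": "step_arm", "payload": {
  "targets": [
    [[0.097,-0.854,0,0,0,-0.32,1],[0.097,-0.854,0,0,0,-0.32,1],[0.097,-0.854,0,0,0,-0.32,1],[0,0,0,0,0,0,1],[0,0,-0.6,0,0,0,1]]
  ]
}}

```text
t: 37.05
ee_pos: [429.5, -382.6, 234.3]
orientation: [3.104, -0.463, 0.006]
ft_force: [0.1, -0.1, -0.2]
width: 87.6
grasp_force: 0.0
```

Request:
{"api": "step_arm", "payload": {
  "targets": [
    [[0,0,-0.6,0,0,0,1],[0,0,-0.22,0,0,0,1],[0,0,0,0,0,0,0],[0,0,0,0,0,0,0],[0,0,0,0,0,0,0]]
  ]
}}

```text
t: 37.67
ee_pos: [429.4, -382.2, 192.3]
orientation: [3.107, -0.463, 0.002]
ft_force: [0.1, 0.1, 4.4]
width: 61.8
grasp_force: 30.1
```

Request:
{"api": "step_arm", "payload": {
  "targets": [
    [[0,0,0,0,0,0,0],[0,0,0,0,0,0,0],[0,0,0.3,0,0,0,0],[0,0,0.3,0,0,0,0],[0,0,0.2,0,0,0,0]]
  ]
}}

```text
t: 38.3
ee_pos: [429.2, -382.4, 232.7]
orientation: [3.106, -0.463, 0.002]
ft_force: [-0.9, -0.4, -2.8]
width: 61.9
grasp_force: 30.0
```

Request:
{"api": "step_arm", "payload": {
  "targets": [
    [[0,0,0,0,0,0,0],[0,0,0,0,0,0,0],[0,0,0,0,0,0,0],[0,0,0,0,0,0,0],[0,0,0,0,0,0,0]]
  ]
}}

```text
t: 38.92
ee_pos: [429.0, -382.2, 231.0]
orientation: [3.107, -0.463, -0.0]
ft_force: [-0.1, 0.1, -2.5]
width: 61.7
grasp_force: 30.0
```

```bash
python3 w.py
```

```text
[np.float64(-2.8374397674830587), np.float64(-2.7256576191365145), np.float64(-3.14153335903326), np.float64(-2.323041302874933)] -2.7569180121319414
[ 429.07 -382.19  231.16] 62.191795741128864 39.125
[[ 352.32  308.68  394.27  -85.26   67.83   47.47   -8.07]
 [ 183.49  245.53  544.42  355.16   68.08   47.93   14.28]
 [ 220.5   238.55  565.13  260.42   68.33   47.81   14.7 ]
 [ 373.27  237.72  578.98 -134.97   67.77   47.6    17.53]]
```

−2.8 N: full. It goes into the right slot.

Request:
{"api": "step_arm", "payload": {
  "targets": [
    [[0,0,0.8,0,0,0,0],[0,0,0.8,0,0,0,0],[0.27,0.919,0,0,0,0.65,0],[0.27,0.919,0,0,0,0.65,0],[0.27,0.919,0,0,0,0.65,0]]
  ]
}}

```text
t: 39.8
ee_pos: [469.7, -243.1, 311.5]
orientation: [3.131, -0.249, 0.001]
ft_force: [1.1, 0.1, -2.5]
width: 61.5
grasp_force: 30.0
```

Request:
{"api": "step_arm", "payload": {
  "targets": [
    [[0.27,0.919,0,0,0,0.65,0],[0.27,0.919,0,0,0,0.65,0],[0.27,0.919,0,0,0,0.65,0],[0.27,0.919,0,0,0,0.65,0],[0.27,0.919,0,0,0,0.65,0]]
  ]
}}

```text
t: 40.42
ee_pos: [537.3, -13.0, 311.4]
orientation: [3.139, 0.108, 0.001]
ft_force: [-0.3, -0.7, -3.4]
width: 61.9
grasp_force: 30.0
```

Request:
{"api": "step_arm", "payload": {
  "targets": [
    [[0.27,0.919,0,0,0,0.65,0],[0.27,0.919,0,0,0,0.65,0],[0.27,0.919,0,0,0,0.65,0],[0.27,0.919,0,0,0,0.65,0],[0,0,0,0,0,0,0]]
  ]
}}

```text
t: 41.05
ee_pos: [591.6, 172.1, 311.3]
orientation: [-3.116, -0.396, -0.003]
ft_force: [0.2, -1.0, -2.3]
width: 61.9
grasp_force: 30.0
```

Request:
{"api": "step_arm", "payload": {
  "targets": [
    [[0,0,-0.7,0,0,-0.05,0],[0,0,-0.7,0,0,0,0],[0,0,-0.6,0,0,0,0],[0,0,-0.16,0,0,0,0],[0,0,-0.08,0,0,0,0]]
  ]
}}

```text
t: 41.68
ee_pos: [591.2, 168.7, 199.4]
orientation: [3.118, 0.383, 0.0]
ft_force: [0.1, 0.2, -2.3]
width: 61.8
grasp_force: 30.0
```

Request:
{"api": "step_arm", "payload": {
  "targets": [
    [[0,0,-0.02,0,0,0,0],[0,0,0,0,0,0,0],[0,0,0,0,0,0,1],[0,0,0,0,0,0,1],[0,0,0.6,0,0,0,1]]
  ]
}}

```text
t: 42.3
ee_pos: [590.2, 169.0, 227.0]
orientation: [3.117, 0.384, -0.005]
ft_force: [0.1, 0.9, -0.9]
width: 86.6
grasp_force: 0.0
```

Request:
{"api": "step_arm", "payload": {
  "targets": [
    [[0,0,0.9,0,0,0,1],[-0.3,-0.2,1,0,0,0,0.8],[-0.3,-0.3,1,0,0,0,0.6],[-0.3,-0.3,1,0,0,0,0.6],[0,0,0.8,0,0,0,0.6]]
  ]
}}

```text
t: 42.92
ee_pos: [545.0, 128.4, 465.9]
orientation: [3.118, 0.383, 0.003]
ft_force: [0.4, 0.9, -0.4]
width: 53.4
grasp_force: 0.0
```

```bash
python3 w.py; python3 - <<'E'
from h import *
s=snap('side'); im=s['pixels'][30:330,175:475][:,:,::-1]
cv2.imwrite('pics/s6.png',cv2.resize(im,None,fx=2,fy=2,interpolation=cv2.INTER_CUBIC))
E
```

```text
[np.float64(2.903521355927845), np.float64(-0.1491320630954699), np.float64(0.9053568479438583), np.float64(0.5974889037667133)] 1.0643087611357367
[545.92 129.17 464.16] 52.588555314852854 43.125
[[ 352.32  308.68  394.27  -85.26   67.83   47.47   -8.07]
 [ 183.5   245.53  544.39  355.08   68.32   47.4    13.71]
 [ 373.27  237.68  579.15 -134.91   68.11   47.6    17.61]]
```

View pics/s6.png

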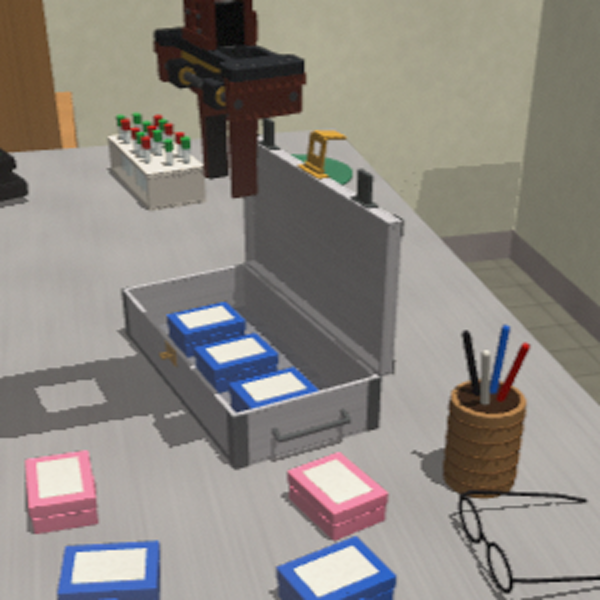

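The crop shows three blue boxes lying flat, label up, in the case, and the lid upright with the hasp out. Now I'll get the lid angle from the right tab's pixel, about (357,124) in the side view.

```bash
python3 - <<'E'
from h import *
s=snap('side'); C=np.array([571.8,264.5]);ex=np.array([.9695,.245]);ey=np.array([-.245,.9695])
def T(r,z,y,p): # r out from hinge in lid plane, z above lid plane
    f=r*np.cos(p)-z*np.sin(p); return np.r_[C+ex*(85-f)+ey*y, 64+r*np.sin(p)+z*np.cos(p)]
for p in (1.4,1.5,1.57,1.65,1.75):
    print(p,'tip',proj(s,T(202,8,-110,p)),'base',proj(s,T(170,8,-110,p)),'grip20',T(190,8,-110,p).round(1),'cornerR',proj(s,T(170,16,-170,p)))
im=s['pixels'][100:160,330:390][:,:,::-1]; m=im.max(2)<75
ys,xs=np.nonzero(m); print(xs.min()+330,xs.max()+330,ys.min()+100,ys.max()+100)
for y in range(112,136): r=xs[ys==y-100]; print(y, (r.min()+330,r.max()+330) if len(r) else None,end=' ')
E
```

```text
1.4 tip [341.16779979 119.21843366] base [343.26408982 134.23741079] grip20 [657.5 172.7 252.6] cornerR [362.32125304 142.57724436]
1.5 tip [350.09476814 116.81146245] base [350.63157368 132.22324004] grip20 [675.9 177.3 254.1] cornerR [369.9346133  140.80651627]
1.57 tip [356.27196568 115.73761958] base [355.73643036 131.30800506] grip20 [688.8 180.6 254. ] cornerR [375.17055882 140.08406264]
1.65 tip [363.20215421 115.12525296] base [361.47228681 130.76142311] grip20 [703.5 184.3 252.8] cornerR [381.01439714 139.77729985]
1.75 tip [371.59057491 115.26916206] base [368.43043261 130.81973455] grip20 [721.6 188.9 249.5] cornerR [388.04505367 140.15983455]
351 360 116 132
112 None 113 None 114 None 115 None 116 (np.int64(354), np.int64(356)) 117 (np.int64(354), np.int64(358)) 118 (np.int64(354), np.int64(360)) 119 (np.int64(354), np.int64(360)) 120 (np.int64(354), np.int64(360)) 121 (np.int64(354), np.int64(360)) 122 (np.int64(354), np.int64(360)) 123 (np.int64(354), np.int64(360)) 124 (np.int64(354), np.int64(360)) 125 (np.int64(354), np.int64(360)) 126 (np.int64(354), np.int64(360)) 127 (np.int64(354), np.int64(360)) 128 (np.int64(353), np.int64(360)) 129 (np.int64(351), np.int64(360)) 130 (np.int64(353), np.int64(360)) 131 (np.int64(356), np.int64(360)) 132 (np.int64(356), np.int64(356)) 133 None 134 None 135 None
```

Request:
{"api": "step_arm", "payload": {
  "targets": [
    [[0.965,0.346,0,0,0,0,0.6],[0.965,0.346,0,0,0,0,0.6],[0.965,0.346,0,0,0,0,0.6],[0,0,0,0,0,0,0.6],[0,0,0,0,0,0,0.6]]
  ]
}}

```text
t: 43.9
ee_pos: [690.3, 181.0, 461.2]
orientation: [3.117, 0.385, -0.005]
ft_force: [-0.8, 0.3, 0.4]
width: 52.6
grasp_force: 0.0
```

Request:
{"api": "step_arm", "payload": {
  "targets": [
    [[0,0,-0.4,0,0,0,0.6],[0,0,-0.39,0,0,0,0.6],[0,0,0,0,0,0,0.26],[0,0,0,0,0,0,0.26],[0,0,0,0,0,0,0.26]]
  ]
}}

```text
t: 44.52
ee_pos: [691.0, 181.1, 424.6]
orientation: [3.118, 0.384, 0.003]
ft_force: [-1.2, -0.2, -1.2]
width: 26.1
grasp_force: 0.0
```

Request:
{"api": "step_arm", "payload": {
  "targets": [
    [[0,0,0,0,0,0,0.26],[0,0,0,0,0,0,0.26],[0,0,0,0,0,0,0.26],[0,0,0,0,0,0,0.26],[0,0,0,0,0,0,0.26]]
  ]
}}

```text
t: 45.15
ee_pos: [691.0, 181.1, 424.5]
orientation: [3.118, 0.384, 0.003]
ft_force: [-0.1, -0.8, 5.3]
width: 23.9
grasp_force: 30.0
```

```bash
python3 - <<'E'
import numpy as np
a=np.radians(2.41)+np.linspace(1.58,-.01,21); F=190.2*np.cos(a);Z=190.2*np.sin(a)
for i in range(20): f=F[i]-F[i+1]; print([float(round(f*.9695/50,3)),float(round(f*.245/50,3)),float(round((Z[i+1]-Z[i])/50,3))])
E
```

```text
[-0.293, -0.074, 0.003]
[-0.292, -0.074, -0.021]
[-0.29, -0.073, -0.044]
[-0.286, -0.072, -0.068]
[-0.279, -0.071, -0.091]
[-0.272, -0.069, -0.114]
[-0.262, -0.066, -0.136]
[-0.251, -0.063, -0.157]
[-0.238, -0.06, -0.177]
[-0.223, -0.056, -0.196]
[-0.208, -0.052, -0.213]
[-0.191, -0.048, -0.23]
[-0.172, -0.044, -0.245]
[-0.153, -0.039, -0.258]
[-0.133, -0.034, -0.27]
[-0.111, -0.028, -0.28]
[-0.09, -0.023, -0.288]
[-0.067, -0.017, -0.294]
[-0.044, -0.011, -0.299]
[-0.021, -0.005, -0.302]
```

Request:
{"api": "step_arm", "payload": {
  "targets": [
    [[-0.293,-0.074,0.003,0,0,0,0.265],[-0.292,-0.074,-0.021,0,0,0,0.265],[-0.29,-0.073,-0.044,0,0,0,0.265],[-0.286,-0.072,-0.068,0,0,0,0.265],[-0.279,-0.071,-0.091,0,0,0,0.265]]
  ]
}}

```text
t: 45.78
ee_pos: [619.2, 163.0, 413.9]
orientation: [-3.118, -0.384, -0.007]
ft_force: [1.9, 0.6, 4.1]
width: 23.6
grasp_force: 20.7
```

Request:
{"api": "step_arm", "payload": {
  "targets": [
    [[-0.272,-0.069,-0.114,0,0,0,0.265],[-0.262,-0.066,-0.136,0,0,0,0.265],[-0.251,-0.063,-0.157,0,0,0,0.265],[-0.238,-0.06,-0.177,0,0,0,0.265],[-0.223,-0.056,-0.196,0,0,0,0.265]]
  ]
}}

```text
t: 46.4
ee_pos: [556.1, 147.1, 374.2]
orientation: [3.118, 0.384, 0.001]
ft_force: [-1.7, -0.7, 5.2]
width: 23.8
grasp_force: 19.6
```

Request:
{"api": "step_arm", "payload": {
  "targets": [
    [[-0.208,-0.052,-0.213,0,0,0,0.265],[-0.191,-0.048,-0.23,0,0,0,0.265],[-0.172,-0.044,-0.245,0,0,0,0.265],[-0.153,-0.039,-0.258,0,0,0,0.265],[-0.133,-0.034,-0.27,0,0,0,0.265]]
  ]
}}

```text
t: 47.02
ee_pos: [512.9, 136.2, 312.0]
orientation: [3.118, 0.384, -0.001]
ft_force: [-3.8, -1.9, 3.5]
width: 23.3
grasp_force: 19.3
```

Request:
{"api": "step_arm", "payload": {
  "targets": [
    [[-0.111,-0.028,-0.28,0,0,0,0.265],[-0.09,-0.023,-0.288,0,0,0,0.265],[-0.067,-0.017,-0.294,0,0,0,0.265],[-0.044,-0.011,-0.299,0,0,0,0.265],[-0.021,-0.005,-0.302,0,0,0,0.265]]
  ]
}}

```text
t: 47.65
ee_pos: [496.8, 132.1, 238.5]
orientation: [3.118, 0.384, -0.0]
ft_force: [-3.7, 0.0, 2.1]
width: 24.0
grasp_force: 19.5
```

Request:
{"api": "step_arm", "payload": {
  "targets": [
    [[0,0,-0.02,0,0,0,0.265],[0,0,-0.02,0,0,0,0.265],[0,0,0,0,0,0,0.265],[0,0,0,0,0,0,0.265],[0,0,0,0,0,0,0.265]]
  ]
}}

```text
t: 48.28
ee_pos: [496.7, 132.1, 237.8]
orientation: [3.118, 0.384, -0.0]
ft_force: [-4.4, -0.3, -3.8]
width: 23.7
grasp_force: 19.5
```

```bash
python3 - <<'E'
from h import *
s=snap('side'); im=s['pixels'][110:270,195:375][:,:,::-1]
cv2.imwrite('pics/s7.png',cv2.resize(im,None,fx=3.75,fy=3.75,interpolation=cv2.INTER_CUBIC)); o=readout.get_obs(); print(o['ft_force'],o['ee_pos'])
E
```

```text
[-5.36647099  0.60009113 -4.29762542] [496.73851482 132.10024403 237.76612719]
```

View pics/s7.png

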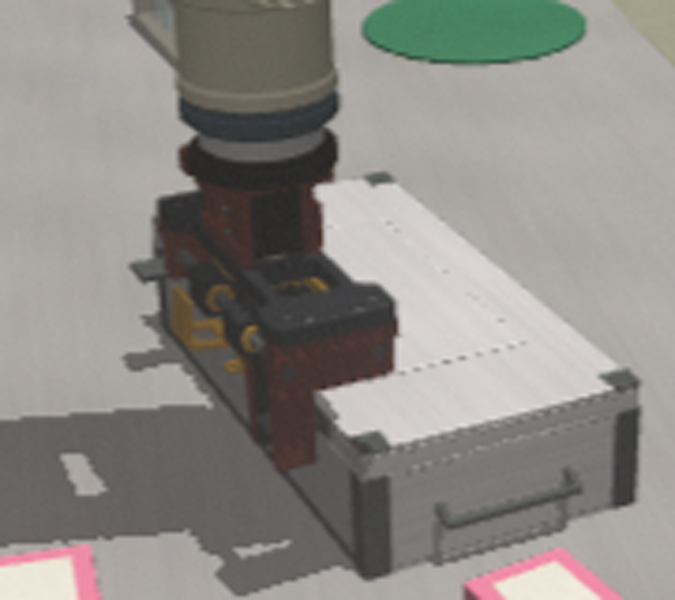

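The crop shows the lid down and the hasp still straight out. I'll press a little to make sure the lid is shut.

Request:
{"api": "step_arm", "payload": {
  "targets": [
    [[0,0,-0.04,0,0,0,0.265],[0,0,-0.04,0,0,0,0.265],[0,0,-0.04,0,0,0,0.265],[0,0,0,0,0,0,0.265],[0,0,0,0,0,0,0.265]]
  ]
}}

```text
t: 48.95
ee_pos: [497.9, 132.4, 234.3]
orientation: [-3.118, -0.384, -0.006]
ft_force: [-9.3, -0.4, 22.1]
width: 23.9
grasp_force: 19.5
```

```bash
python3 - <<'E'
from h import *
s=snap('side'); im=s['pixels'].astype(int)
o=readout.get_obs(); print(o['ft_force'],o['ee_pos'])
# lid front-right top corner vs first picture
a=cv2.imread('pics/side0.png')[:,:,::-1].astype(int)
df=(abs(a-im).max(2)>25)[205:270,290:375]; print(df.sum(), df.sum(0)[::5])
E
```

```text
[-9.53428705 -0.2920842  20.60540971] [497.90021374 132.42678306 234.26698751]
91 [11  7  6  0  0  0  0  0  0  0  0  0  0  0  0  0  0]
```

The lid matches the first picture, so it is shut. Now I'll release the tab, close the fingers and push the hasp down from above.

Request:
{"api": "step_arm", "payload": {
  "targets": [
    [[0,0,0.04,0,0,0,0.6],[0,0,0,0,0,0,0.6],[0,0,0.8,0,0,0,0.6],[0,0,0.8,0,0,0,0.3],[0,0,0,0,0,0,0]]
  ]
}}

```text
t: 49.62
ee_pos: [498.6, 132.5, 316.6]
orientation: [-3.117, -0.384, -0.012]
ft_force: [0.2, -0.0, -0.7]
width: 36.5
grasp_force: 0.0
```

Request:
{"api": "step_arm", "payload": {
  "targets": [
    [[-0.28,0.69,0,0,0,0,0],[-0.28,0.69,0,0,0,0,0],[-0.27,0.69,0,0,0,0,0],[0,0,0,0,0,0,0],[0,0,0,0,0,0,0]]
  ]
}}

```text
t: 50.25
ee_pos: [455.6, 235.3, 313.0]
orientation: [3.117, 0.385, -0.001]
ft_force: [-0.5, 0.3, -0.2]
width: 0.6
grasp_force: 0.0
```

Request:
{"api": "step_arm", "payload": {
  "targets": [
    [[0,0,-0.3,0,0,0,0],[0,0,-0.15,0,0,0,0],[0,0,-0.15,0,0,0,0],[0,0,-0.15,0,0,0,0],[0,0,-0.15,0,0,0,0]]
  ]
}}

```text
t: 50.88
ee_pos: [455.6, 235.6, 268.2]
orientation: [3.118, 0.384, 0.001]
ft_force: [-0.0, 0.1, 1.1]
width: 0.7
grasp_force: 0.4
```

Request:
{"api": "step_arm", "payload": {
  "targets": [
    [[0,0,-0.17,0,0,0,0],[0,0,-0.17,0,0,0,0],[0,0,-0.17,0,0,0,0],[0,0,-0.17,0,0,0,0],[0,0,-0.17,0,0,0,0]]
  ]
}}

```text
t: 51.5
ee_pos: [460.7, 237.4, 228.5]
orientation: [-3.114, -0.385, -0.026]
ft_force: [18.6, 1.0, 17.1]
width: 0.2
grasp_force: 10.6
```

```bash
python3 - <<'E'
from h import *
s=snap('side'); im=s['pixels'][150:270,215:375][:,:,::-1]
cv2.imwrite('pics/s8.png',cv2.resize(im,None,fx=5,fy=5,interpolation=cv2.INTER_CUBIC)); o=readout.get_obs(); print(o['ft_force'],o['ee_pos'])
E
```

```text
[14.30234508  0.3976315   9.87921744] [460.89483436 237.47515534 228.09140529]
```

View pics/s8.png

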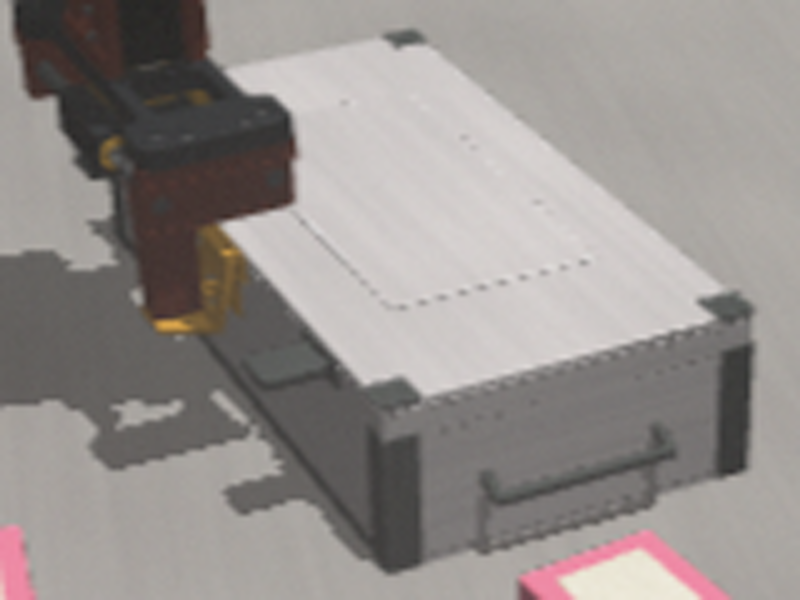

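The crop shows the fingers resting on the tongue (175,325) with the hasp about 0.4–0.5 rad from fully down. I'll move a little towards the case and further down.

Request:
{"api": "step_arm", "payload": {
  "targets": [
    [[0.08,0.02,0,0,0,0,0],[0.06,0.015,-0.02,0,0,0,0],[0,0,-0.04,0,0,0,0],[0,0,-0.04,0,0,0,0],[0,0,0,0,0,0,0]]
  ]
}}

```text
t: 52.18
ee_pos: [464.4, 238.2, 222.7]
orientation: [-3.116, -0.385, -0.01]
ft_force: [6.0, -0.3, 13.9]
width: 0.9
grasp_force: 7.4
```

Request:
{"api": "step_arm", "payload": {
  "targets": [
    [[0,0,-0.03,0,0,0,0],[0,0,-0.03,0,0,0,0],[0,0,0,0,0,0,0],[0,0,0,0,0,0,0],[0,0,0,0,0,0,0]]
  ]
}}

```text
t: 52.8
ee_pos: [464.6, 238.2, 222.1]
orientation: [-3.116, -0.385, -0.012]
ft_force: [-1.5, -2.5, 43.3]
width: 0.7
grasp_force: 25.1
```

The push is at its stop (tip at 40 mm, where the lowered tongue's top is). Retracting and checking.

Request:
{"api": "step_arm", "payload": {
  "targets": [
    [[0,0,0.1,0,0,0,0],[-0.04,-0.01,0.3,0,0,0,0],[-0.04,-0.01,1,0,0,0,0],[-0.1,-0.5,1,0,0,0,0],[-0.2,-0.9,1,0,0,0,0]]
  ]
}}

```text
t: 53.42
ee_pos: [443.5, 169.8, 385.4]
orientation: [3.117, 0.388, -0.002]
ft_force: [0.2, -0.4, -0.3]
width: 0.7
grasp_force: 0.0
```

Request:
{"api": "step_arm", "payload": {
  "targets": [
    [[0,-0.9,0,0,0,0,0],[0,-0.9,0,0,0,0,0],[0,-0.9,0,0,0,0,0],[0,-0.9,0,0,0,0,0],[0,-0.9,0,0,0,0,0]]
  ]
}}

```text
t: 54.05
ee_pos: [443.2, -56.1, 383.9]
orientation: [-3.117, -0.385, 0.003]
ft_force: [0.6, 0.2, -0.6]
width: 0.8
grasp_force: 0.0
```

```bash
python3 w.py; python3 - <<'E'
from h import *
s=snap('side')
a=cv2.imread('pics/side0.png'); b=cv2.cvtColor(s['pixels'],cv2.COLOR_RGB2BGR); cv2.imwrite('pics/x.png',b)
f=lambda i: cv2.resize(i[165:265,230:330],None,fx=4,fy=4,interpolation=cv2.INTER_CUBIC)
cv2.imwrite('pics/cmp.png',np.hstack([f(a),f(b)]))
print((abs(a.astype(int)-b).max(2)>30)[160:260,235:370].sum())
E
```

```text
[np.float64(0.09996591463204661), np.float64(-0.7325918873987342), np.float64(0.3649290208621103), np.float64(-0.41992554344426875)] -0.17190562383721147
[443.56 -55.32 383.79] 0.3997705368019947 54.25
[[ 373.27  237.69  579.1  -134.94   68.1    47.57   17.27]]
1726
```

View pics/cmp.png

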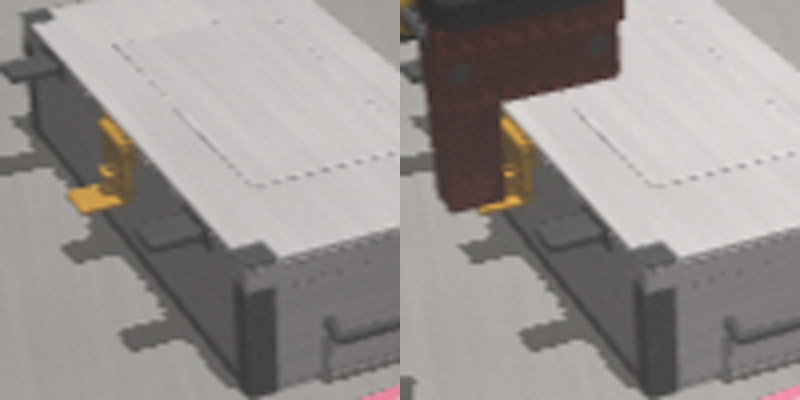

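In the right half the strap and tongue's rear end (515,205) match the start picture, though the gripper hides the tip. I'll move aside for a clean comparison.

Request:
{"api": "step_arm", "payload": {
  "targets": [
    [[0,-0.9,0,0,0,0,0],[0,-0.9,0,0,0,0,0],[0,-0.9,0,0,0,0,0],[0,-0.9,0,0,0,0,0],[0,-0.9,0,0,0,0,0]]
  ]
}}

```text
t: 54.98
ee_pos: [444.7, -280.0, 384.0]
orientation: [-3.117, -0.388, 0.0]
ft_force: [1.1, -0.2, 0.3]
width: 0.5
grasp_force: 0.0
```

Request:
{"api": "step_arm", "payload": {
  "targets": [
    [[0,-0.9,0,0,0,0,0],[0,-0.9,0,0,0,0,0],[0,-0.9,0,0,0,0,0],[0,0,0,0,0,0,0],[0,0,0,0,0,0,0]]
  ]
}}

```text
t: 55.6
ee_pos: [444.7, -413.5, 383.6]
orientation: [-3.116, -0.386, 0.001]
ft_force: [0.4, 0.6, -0.7]
width: 0.2
grasp_force: 0.0
```

```bash
python3 - <<'E'
from seg import *
np.set_printoptions(suppress=True,precision=1)
s=snap('side'); d=snap('top')
a=cv2.imread('pics/side0.png')[:,:,::-1]; t=cv2.imread('pics/top0.png')[:,:,::-1]
print(labels(d))
for n,i in(('0',a),('now',s['pixels'])):
    m=cv2.inRange(cv2.cvtColor(np.ascontiguousarray(i),cv2.COLOR_RGB2HSV),(10,120,100),(30,255,255))[180:225,240:272]; y,x=np.nonzero(m); print(n,len(x),x.mean()+240,y.mean()+180,x.min()+240,x.max()+240,y.max()+180)
    
for n,i in(('0',t),('now',d['pixels'])):
    m=cv2.inRange(cv2.cvtColor(np.ascontiguousarray(i),cv2.COLOR_RGB2HSV),(10,120,100),(30,255,255))[260:290,210:240]; y,x=np.nonzero(m); print(n,len(x),x.mean(),y.mean())
print('diff case',(abs(a.astype(int)-s['pixels']).max(2)>30)[160:250,235:365].sum(),'bystanders top',(abs(t.astype(int)-d['pixels']).max(2)>40)[130:205,300:440].sum())
E
```

```text
[[ 352.3  308.7  394.3  -85.3   67.8   47.5   -8.1]
 [ 373.3  237.7  579.1 -134.9   68.1   47.6   17.3]]
0 100 254.97 208.99 247 262 217<stdin>:7: RuntimeWarning: Mean of empty slice.
  ret = ret.dtype.type(ret / rcount)
Traceback (most recent call last):
ValueError: zero-size array to reduction operation minimum which has no identity
```

```bash
python3 - <<'E'
from seg import *
d=snap('top'); t=cv2.imread('pics/top0.png')[:,:,::-1]
for i in(t,d['pixels']):
    m=cv2.inRange(cv2.cvtColor(np.ascontiguousarray(i),cv2.COLOR_RGB2HSV),(10,120,100),(30,255,255))[260:290,210:240]; y,x=np.nonzero(m); print(len(x),x.mean()+210,y.mean()+260,y.max()+260)
D=abs(t.astype(int)-d['pixels']).max(2)>40
print('case',D[180:300,135:305].sum(),'bystanders',D[130:205,300:440].sum())
E
```

```text
133 226.71428571428572 273.796992481203 281
135 226.71851851851852 273.9925925925926 281
case 0 bystanders 0
```

The hasp, lid and bystanders match the start picture exactly from above, so I'm handing in.

```bash
python3 -c "
from workcell import ctrl
print(ctrl.close_job())"
```

```text
the job is handed in; nothing more can be done
None
```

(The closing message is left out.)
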